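# Take the sample carrier off its barbed hanger and stand it under the microscope

## Robot

A 6-joint arm with a two-finger parallel gripper is mounted at the origin on the work surface. World frame = base frame: x ahead of the robot, y to its left, z up, the work surface at z = 0. Lengths are in m, angles in rad, forces in N, time in s.
With the tool pointing down it reaches from about 0.15 to 0.775 m from the base axis. Payload 6.1 kg.
Tool frame: the origin (TCP) lies on the centre line of the jaws, within the pads' length; the fingertips stand 8 mm ahead of it and the grasp point (between the pads) lies 11 mm behind it; z points along the fingers, x is the direction in which the jaws open and shut, and the axes are right-handed (so a half turn about z gives the same grasp; the last joint's range is limited). The gripper opens to 85 mm and grips with 20 to 120 N. Pads are 22 mm wide; open, the fingers measure 114 mm over their backs; the gripper's body (76 mm by 85 mm) begins 54 mm behind the grasp point. The pads swing forward as they close: fully open they stand 13 mm farther back than shut.
Start: joints at [-1.262, 0.126, -0.04, 1.405, 0, 1.571], TCP at [0.16, -0.5, 0.239] pointing down, gripper open.
Joint ranges: [-2.72, 2.72], [-0.95, 1.95], [-1.27, 1.35], [-1.78, 2.02], [-1.46, 1.47], [-3.14, 3.14]. Speed limits (rad/s): [2.39, 2.39, 3.01, 3.14, 3.14, 3.14].

## Interface

Orientations are given as a rotation vector (axis times angle).
In Python, from bench import robot, optics gives the robot as it stands. The module is installed in compiled form; this text tells all that it offers.
- The arm moves only by the shell command python3 -m handwheel 'ROWS' [FORCE]. ROWS is JSON, a list of rows, each an object with "grip": the closure, from 0 (fully open) to 1 (shut); "dp": the shift along the tool's x, y, z scaled (see below), a list of three; "spin": the turn about the tool's z scaled (see below). In form: [{"grip": grip, "dp": [tx, ty, tz], "spin": spin}, ...]. A call has exactly 5 rows; each row is the pose to reach, as a shift and turn from the pose commanded when the call began, along the tool's axes at that moment; what a row does not reach only later rows make up. The controller multiplies each number of a shift by 0.25 m and each number of a turn by pi/2 rad. A row lasts 1/12 s, in which the tool goes at most 41.7 mm and 7.16 degrees, less where a joint would pass 70% of its speed; a pose out of reach is approached as far as the arm can. A call with a number of a shift or a turn outside -1 to 1 is refused whole. A call with a gripper value outside its range is refused whole. The fingers move at their own pace and stop on an object; FORCE is the grip in N (left out, the last holds). Time passes only in rows, so rows that repeat a pose let the fingers close, or fill a call up. It gives the time, the measured TCP pose, the force and the opening at its end, in the units of the state.
- robot.state(): the state, without advancing time (a new reading comes with each control period).
- optics.grab_frame(name): name is "scene" or "top"; returns a dict with "img" (480x640x3 uint8, red, green, blue), "fx", "fy", "cx", "cy" (pixels), "position" and "rotation" of the camera in the world. Camera axes: x right, y up, looking along -z (the intrinsics and any distortion apply to the point x, -y, -z); pixel columns grow to the right and rows downward; lengths in m; the calibration is good to about 2 mm. A picture is of the moment at which its call begins. There is no depth.
- robot.finish_job(): hands the job in, once; it reports no verdict.
The state is a dict: "time": time; "joints": joint angles; "qd": joint speeds; "effort": joint torques, N m; "position": TCP position; "ee_rot": TCP orientation; "contact_force": force on the tool from outside, world axes, zero at the start; "ft_torque": the same for the moment, N m; "grip_width": finger opening in m.
Only numpy, scipy, OpenCV 4.12 (cv2) and the standard library are available. Lean on these libraries where they do the work, as an engineer would, in place of code of your own. Each camera call takes 0.05 s, during which the arm holds its last target.

## Task

Take the orange sample carrier off its barbed hanger hook (lift it, tilt it and ease it out over the barb, gently, without straining the hook) and stand it upright, fully down in the slot of the grey viewing block in front of the small microscope. Let go of it, and leave the grey carrier and everything else on the desk alone.

Things in the scene. Friction and masses are not known exactly. Their poses are not given: they have to be found in the camera images.
- carrier: Orange flat rigid carrier, steel foot, 80 to 170 g, hung by its eye on the stand's hook. Origin: middle of its lower edge; z up it, y along its width, x its face normal, starting outward along the hook. Plate 6 thick (x), 60 wide (y) to z 60; z 60 to 86: 42 wide, 6 thick. Above, a grip tab 12 thick (x), 34 wide (y), z 86 to 134: grip it across the 12 mm, high up (tips at or above z 100, clear of the barb).
- carrier_eye (a point): Centre of the carrier's eye, an opening 22 wide (y) and 17 high (z 60 to 77 of the carrier). Too low to pass the barb upright; it passes with the carrier lifted and its top leant about 40 degrees back over the post, drawn out and up along the rising wire: then, on a straight hook, some 1.5 mm free above the barb and below the wire; most room when the eye's floor lightly touches the wire's underside.
- stand: Heavy fixed stand with an orange band, carrying the orange carrier. Origin: foot of the post's axis on the table; z up, x = the way the hook points. Base plate x -55 to 35, y +-45, 12 high; post 20 (x) x 30 (y), top at z 125. Nothing stands above it. Closing a gripper hard on the hanging carrier also loads the hook: grip softly (25 N) until lifted. Its hook is described under the hook point.
- hook (a point): On the axis of the hook's 5 mm round wire, 32 out from the post's axis, 120 up. Straight, it runs level 16 further out, then rises at 45 degrees to a tip 31.6 out and 15.6 up from here; from the tip a 4 mm wire barb points back to 20.7 out, 17.5 up. But use has bent it at this point, so all beyond it is turned up or down by up to 15 degrees, not measured. It hardly gives: keep the carrier's push on it under 15 N.
- block: Grey fixed viewing block 62 (x) x 94 (y) x 36 high, with a straight slot along y: 10 wide (x), 66 long (y), floor at z 8, mouth at z 36, its upper 8 mm slightly bevelled. Origin: centre of its underside; z up. On its +x side, 46 to 112 from the slot, a fixed small microscope rises to 70 above the table. The carrier stands in the slot with its face across x, either way round.
- slot (a point): Centre of the slot's floor.
- spare_stand: Same stand with a grey band, with the grey carrier on its hook: leave alone. Same frame as the orange one.
- spare_carrier: Grey carrier of the same shape, hanging on the grey-banded stand: leave alone. Origin: middle of its lower edge.
- reagent: Amber bottle, 52 diameter, 110 high, left alone. Origin: centre of its underside.
- swab_jar: Small clear jar with a white lid, 44 diameter, 55 high, left alone. Origin: centre of its underside.
- mouse: Black computer mouse 98 x 58 x 28, left alone. Origin: centre of its underside.
- dust_brush: Hand brush lying on the desk, left alone. Origin: on its axis at the underside.
- ruler: White flat rule 25 x 160 x 4, left alone. Origin: centre of its underside.
Not all that is in view belongs to the job. What is meant by the carrier is not turquoise, and is the larger of those in its own colour.

How it is judged:
On the way:
1. the orange carrier is off the hook: the centre of its eye more than 85 mm out from the post's axis, touching the stand no more (x of carrier_eye in the frame of stand above 0.085 m and contact force between carrier and stand below 0.1 N), for 0.2 s.
At the end, for the whole second after the job is handed in: The orange carrier stands released and at rest in the block's slot: lower edge within 4 mm of the slot floor's height, within 7 mm of the slot's centre, leaning less than 0.2 rad from upright and turned less than 0.2 rad from the slot (z of carrier in the frame of block between 0.004 and 0.012 m and horizontal distance between carrier and slot below 0.007 m and angle between carrier's own z axis and vertical below 0.2 rad and angle between the x axis of carrier and the x axis of block, either way round below 0.2 rad and linear speed of carrier below 0.02 m/s); the robot touches nothing.
It fails at once if the hook is strained: more than 15 N between the orange carrier and its stand (contact force between carrier and stand above 15 N).
It fails at once if the robot leans on the orange-banded stand with more than 15 N (contact force between the arm and stand above 15 N).
It fails at once if the fingers push on the orange-banded stand with more than 15 N (contact force between the fingers and stand above 15 N).
It fails at once if another thing on the desk is moved by more than 25 mm (distance of any of spare_carrier, reagent, swab_jar, mouse, dust_brush, ruler from where it was at the start of the episode above 0.025 m).
It also fails if it takes over 72 s, if anything falls off the work surface, if the arm or the gripper's body presses on something with over 40 N, if the wrist force passes 120 N, or if a joint passes its speed limit or range.

## Working session

There is one attempt and no reset: what is moved stays moved. The work goes in short steps, Python scripts to look and compute and a shell command to move; the robot and the scene stay as the last step left them, time stands still between calls to the robot, and variables do not carry over. Pictures are saved under pics/ and viewed, and the job is handed in when it is done.

```bash
mkdir -p pics
python3 - <<'E'
from bench import robot, optics
import cv2
print(robot.state())
for n in ("scene","top"):
    f=optics.grab_frame(n); cv2.imwrite(f"pics/{n}0.png",f["img"][:,:,::-1])
    print(n,{k:v for k,v in f.items() if k!="img"})
E
```

```text
{'time': 0.0, 'joints': array([-1.26197444e+00,  1.26413272e-01, -4.05880297e-02,  1.40537899e+00,
        2.40326039e-06,  1.57076755e+00]), 'qd': array([ 0.00013645, -0.00133691,  0.00100538,  0.00119956, -0.00094283,
        0.00221759]), 'effort': array([-2.71493882e-04, -4.35908818e+01,  3.52927423e+01,  1.72168587e-02,
       -5.31930800e-05,  5.16428670e-06]), 'position': array([ 0.15945348, -0.49980647,  0.23852013]), 'ee_rot': array([-2.53593489e+00,  1.85276870e+00,  2.00615247e-03]), 'contact_force': array([ 0.21631913, -0.3015496 , -0.63266081]), 'ft_torque': array([0.01537982, 0.02328087, 0.02598369]), 'grip_width': 0.08533956931131197}
scene {'fx': 608.1463834729818, 'fy': 608.1463834729818, 'cx': 313.5367914560696, 'cy': 244.04004922983552, 'position': array([1.27759707, 0.48567083, 1.12263466]), 'rotation': array([0.36874869, 0.71937892, 2.08904216])}
top {'fx': 498.7096118766518, 'fy': 498.7096118766518, 'cx': 323.57853340077975, 'cy': 241.7947533214696, 'position': array([0.44414511, 0.031912  , 1.39021887]), 'rotation': array([ 0.11248076, -0.11707057, -1.54881441])}
```

View pics/scene0.png

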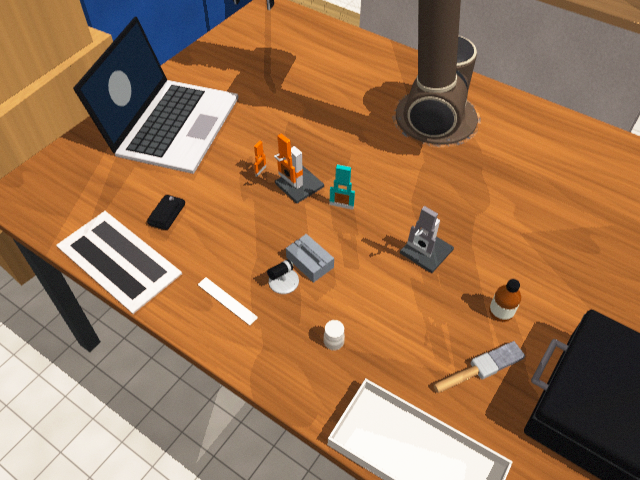

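View pics/top0.png

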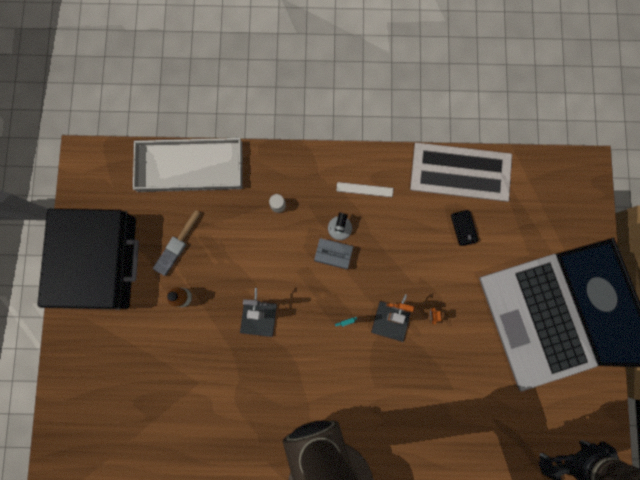

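```bash
cat > h.py <<'E'
import numpy as np, cv2
from scipy.spatial.transform import Rotation as R
def cam(f): 
    return R.from_rotvec(f["rotation"]).as_matrix(), np.array(f["position"])
def proj(f,P):
    Rm,t=cam(f); q=(np.atleast_2d(P)-t)@Rm
    return np.c_[f["cx"]+f["fx"]*q[:,0]/-q[:,2], f["cy"]+f["fy"]*(-q[:,1])/-q[:,2]]
def unproj(f,uv,z):
    Rm,t=cam(f); uv=np.atleast_2d(uv)
    d=np.c_[(uv[:,0]-f["cx"])/f["fx"], -(uv[:,1]-f["cy"])/f["fy"], -np.ones(len(uv))]@Rm.T
    return t+d*((z-t[2])/d[:,2])[:,None]
def crop(img,x0,y0,w,h,s,name):
    c=cv2.resize(np.ascontiguousarray(img[y0:y0+h,x0:x0+w,::-1]),None,fx=s,fy=s,interpolation=cv2.INTER_CUBIC)
    for x in range(x0,x0+w,10):
        cv2.line(c,((x-x0)*s,0),((x-x0)*s,6),(0,255,255),1); cv2.putText(c,str(x),((x-x0)*s,16),0,.35,(0,255,255),1)
    for y in range(y0,y0+h,10):
        cv2.line(c,(0,(y-y0)*s),(6,(y-y0)*s),(0,255,255),1); cv2.putText(c,str(y),(8,(y-y0)*s+4),0,.35,(0,255,255),1)
    cv2.imwrite("pics/"+name,c)
E
python3 - <<'E'
from h import *
from bench import optics
import pickle
fs=optics.grab_frame("scene");ft=optics.grab_frame("top")
pickle.dump((fs,ft),open("f0.pkl","wb"))
crop(fs["img"],240,125,100,80,8,"s1.png")
crop(ft["img"],340,280,110,70,7,"t1.png")
crop(fs["img"],260,225,80,70,8,"s2.png")
crop(ft["img"],300,205,70,70,8,"t2.png")
E
```

```text
(no output)
```

View pics/s1.png

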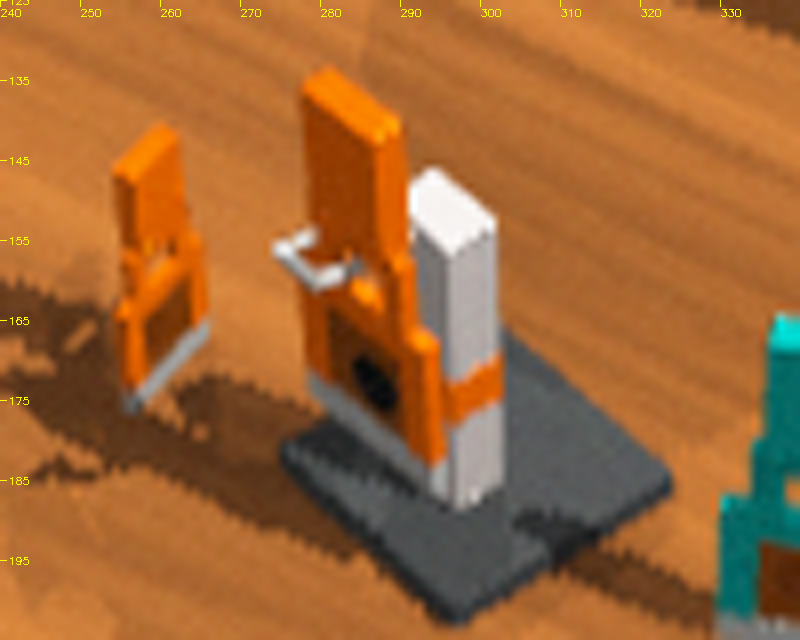

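View pics/t1.png

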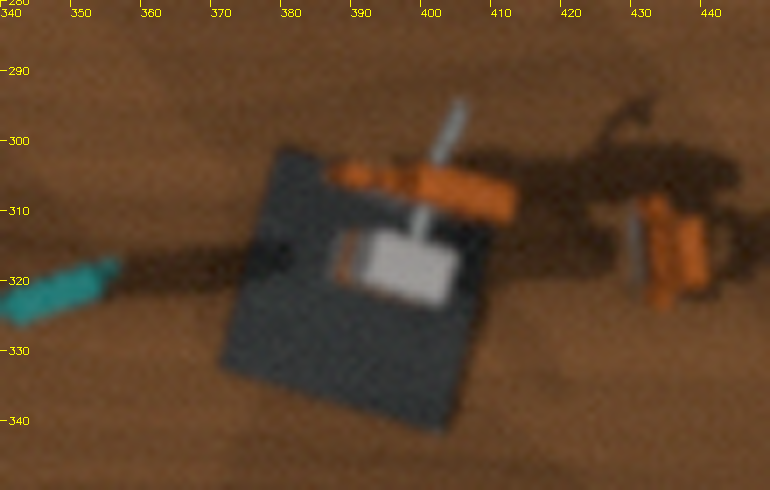

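View pics/s2.png

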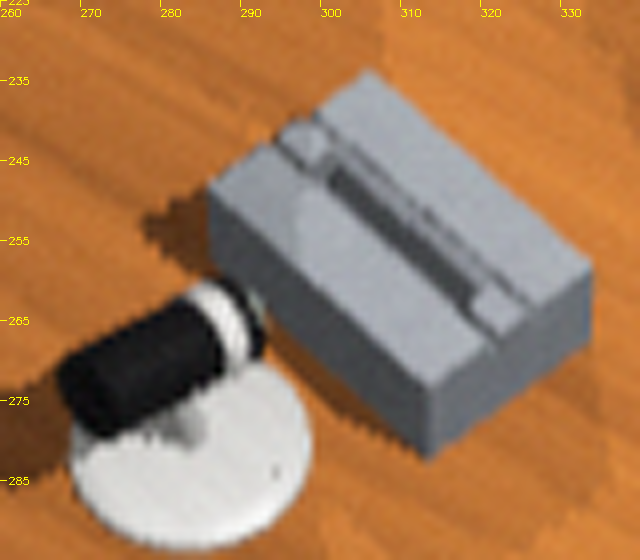

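View pics/t2.png

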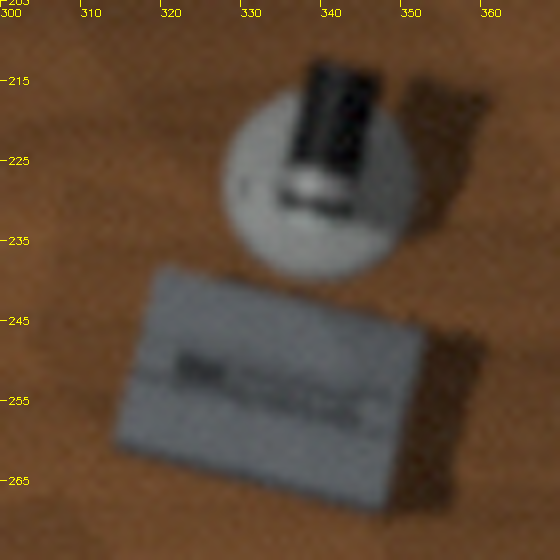

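```bash
cat > fit.py <<'E'
from h import *
import pickle
from scipy.optimize import least_squares
fs,ft=pickle.load(open("f0.pkl","rb"))
def S1(p): p=np.array(p,float);return (p+.5)/8-.5+[240,125]
def T1(p): p=np.array(p,float);return (p+.5)/7-.5+[340,280]
def S2(p): p=np.array(p,float);return (p+.5)/8-.5+[260,225]
def T2(p): p=np.array(p,float);return (p+.5)/8-.5+[300,205]
def W(s,L): 
    L=np.atleast_2d(L)/1000.; c,n=np.cos(s[2]),np.sin(s[2])
    return np.c_[s[0]+c*L[:,0]-n*L[:,1], s[1]+n*L[:,0]+c*L[:,1], L[:,2]]
def solve(obs,x0):
    def r(s): return np.concatenate([(proj(f,W(s,l))-p).ravel() for f,l,p in obs])
    o=least_squares(r,x0,loss="soft_l1"); return o.x, r(o.x).reshape(-1,2)
st=[(fs,[10,15,125],S1((450,252))),(fs,[-10,15,125],S1((496,218))),(fs,[-10,-15,125],S1((433,168))),
(fs,[35,-45,12],S1((281,447))),(fs,[35,45,12],S1((452,602))),(fs,[-55,45,12],S1((672,472))),
(ft,[35,45,12],T1((280,148))),(ft,[-55,45,6],T1((222,362))),(ft,[-55,-45,6],T1((445,430))),
(ft,[10,15,125],T1((378,230))),(ft,[10,-15,125],T1((460,250))),(ft,[-10,-15,125],T1((443,305))),(ft,[-10,15,125],T1((362,285)))]
bl=[(fs,[31,47,36],S2((430,385))),(fs,[31,-47,36],S2((210,187))),(fs,[-31,-47,36],S2((368,70))),(fs,[-31,47,36],S2((591,265))),(fs,[31,47,0],S2((428,458))),
(ft,[31,47,36],T2((165,265))),(ft,[31,-47,36],T2((425,330))),(ft,[-31,-47,36],T2((385,508))),(ft,[-31,47,36],T2((118,445)))]
if __name__=="__main__":
    s,r=solve(st,[.3,-.15,-.3]); print("stand",s,"\n",r.round(1))
    b,r=solve(bl,[.4,0,-.2]); print("block",b,"\n",r.round(1))
    np.save("s.npy",s);np.save("b.npy",b)
    print(proj(fs,W(s,[32,0,120])),proj(fs,W(s,[48,0,120])),proj(fs,W(s,[63.6,0,135.6])),proj(fs,W(s,[52.7,0,137.5])))
E
python3 fit.py
```

```text
stand [ 0.44214032 -0.16202394 -0.25637657] 
 [[-0.4  0.1]
 [ 0.4  0.5]
 [ 0.3  0. ]
 [-0.8  0.1]
 [ 0.3  1.1]
 [ 0.7  0. ]
 [ 0.1 -0.2]
 [-0.3  1.2]
 [-0.3  0.6]
 [ 0.3 -0.3]
 [ 0.1  0.1]
 [ 0.6  0. ]
 [ 0.6 -0.4]]
block [ 0.61347746  0.00143333 -0.21964601] 
 [[-0.2  0.3]
 [-0.7 -0.2]
 [ 0.1  0. ]
 [ 0.3 -0.1]
 [ 0.1  0.5]
 [-0.4  0.5]
 [ 0.4  0.4]
 [ 0.2  0. ]
 [ 0.  -0.2]]
[[284.138696   158.51698841]] [[278.77166591 161.62795565]] [[273.12031273 159.83579296]] [[276.80533251 157.09385118]]
```

```bash
cat > fit2.py <<'E'
from fit import *
s=np.load("s.npy"); 
H=np.array([[0,0],[16,0],[31.6,15.6],[20.7,17.5]])
def hook(th):
    c,n=np.cos(th),np.sin(th); q=H@np.array([[c,n],[-n,c]])
    return np.c_[32+q[:,0],0*q[:,0],120+q[:,1]]
def carr(p,L): # p: x,y,yaw,z,pitch(lean about y) in stand frame mm
    L=np.atleast_2d(L).astype(float)
    return R.from_euler("zyx",[p[2],p[4],p[5] if len(p)>5 else 0]).apply(L)+[p[0],p[1],p[3]]
if __name__=="__main__":
    for d in (0,5,10,15,20): print(d,proj(fs,W(s,hook(np.radians(d))[1:])).round(1).tolist(),proj(ft,W(s,hook(np.radians(d))[2:3])).round(1))
    print("obs",S1([(322,280),(282,249),(316,235)]).round(1),T1((463,100)))
    ob=[(fs,[-6,-17,134],S1((330,67))),(fs,[6,-17,134],S1((302,92))),(fs,[6,17,134],S1((385,140))),(fs,[-6,17,134],S1((404,120))),
    (fs,[3,-30,0],S1((310,395))),(fs,[3,30,0],S1((440,502))),(fs,[3,30,60],S1((412,340))) ,
    (ft,[6,17,134],T1((418,165))),(ft,[6,-17,134],T1((516,185))),(ft,[-6,-17,134],T1((513,221))),(ft,[-6,17,134],T1((416,197)))]
    def r(p): return np.concatenate([(proj(f,W(s,carr(p,l)))-q).ravel() for f,l,q in ob])
    o=least_squares(r,[40,0,0,45,0,0],x_scale=[1,1,.02,1,.02,.02],loss="soft_l1"); print(o.x.round(3)); print(r(o.x).reshape(-1,2).round(1))
    np.save("c.npy",o.x)
    img=fs["img"];x0,y0,k=240,125,8
    c=cv2.resize(np.ascontiguousarray(img[y0:y0+80,x0:x0+100,::-1]),None,fx=k,fy=k,interpolation=cv2.INTER_CUBIC)
    for d,col in ((0,(255,0,0)),(10,(0,255,0)),(15,(255,0,255))):
        q=((proj(fs,W(s,hook(np.radians(d))))-[x0,y0]+.5)*k).astype(int)
        cv2.polylines(c,[q.reshape(-1,1,2)],False,col,1)
    cv2.imwrite("pics/hk.png",c[60:400])
E
python3 fit2.py
```

```text
0 [[278.8, 161.6], [273.1, 159.8], [276.8, 157.1]] [[405.6 293. ]]
5 [[278.8, 161.2], [273.6, 158.7], [277.3, 156.2]] [[405.7 293.5]]
10 [[278.8, 160.7], [274.1, 157.6], [277.9, 155.4]] [[405.7 294.1]]
15 [[278.9, 160.2], [274.7, 156.4], [278.5, 154.6]] [[405.7 294.8]]
20 [[279.0, 159.7], [275.4, 155.3], [279.1, 153.8]] [[405.6 295.6]]
obs [[279.8 159.6]
 [274.8 155.7]
 [279.1 153.9]] [405.71428571 293.85714286]
[ 2.7901e+01  1.5150e+00  5.4000e-02  4.7084e+01 -4.0000e-03  3.2000e-02]
[[ 0.1 -0.2]
 [-0.3 -0.9]
 [-0.8  0.2]
 [ 0.7  0.2]
 [-0.2  0.3]
 [-0.2 -0.7]
 [ 2.2  1.4]
 [ 0.5 -0.2]
 [ 0.3  0.1]
 [-0.3 -0.1]
 [-0.2  0.2]]
```

View pics/hk.png

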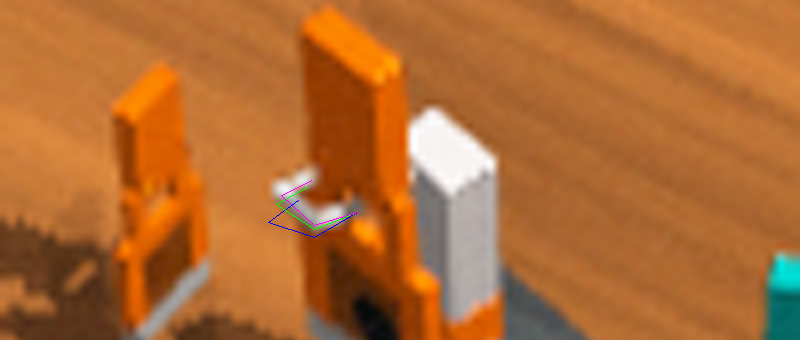

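```bash
cat > plan.py <<'E'
# usage: plan.py stand|block|w x y z(mm, TCP) [yawoff deg]: row numbers to bring TCP there with tool x along frame y
import sys; from fit import *; from bench import robot
def fr(n): return np.zeros(3) if n=="w" else np.load({"stand":"s.npy","block":"b.npy"}[n])
def info(n="stand"):
    st=robot.state(); s=fr(n); d=st["position"]*1000-np.r_[s[:2]*1000,0]; c,q=np.cos(s[2]),np.sin(s[2])
    M=R.from_rotvec(st["ee_rot"]).as_matrix()
    fw=np.array([[c,q,0],[-q,c,0],[0,0,1]])
    print(n,"TCP",(fw@d).round(1),"t",round(st["time"],2),"w",round(st["grip_width"]*1000,1),"F(frame)",(fw@st["contact_force"]).round(1),"tq",(fw@st["ft_torque"]).round(2),"toolz",M[:,2].round(3))
    return st,s,M
if __name__=="__main__":
    st,s,M=info(sys.argv[1])
    if len(sys.argv)>2:
        t=W(s,[float(a) for a in sys.argv[2:5]])[0]
        d=M.T@(t-st["position"])
        want=s[2]+np.pi/2+np.radians(float(sys.argv[5]) if len(sys.argv)>5 else 0)
        cur=np.arctan2(M[1,0],M[0,0]); e=(want-cur+np.pi/2)%np.pi-np.pi/2
        print("dp",(d/.25).round(4),"spin (tool z down: -yaw)",round(-e/(np.pi/2),4),"joints",st["joints"].round(2), "toolx",M[:,0].round(2),"tooly",M[:,1].round(2))
E
python3 plan.py stand 28 1 250
```

```text
stand TCP [-187.7 -398.6  238.8] t 0.2 w 84.8 F(frame) [ 0.4 -0.  -0.6] tq [ 0.02 -0.   -0.01] toolz [-0.     0.001 -1.   ]
dp [-0.8875 -1.5847 -0.0439] spin (tool z down: -yaw) 0.3598 joints [-1.26  0.13 -0.04  1.41 -0.    1.57] toolx [ 0.3  -0.95 -0.  ] tooly [-0.95 -0.3   0.  ]
```

```bash
python3 -m handwheel '[{"grip":0,"dp":[-0.09,-0.14,-0.03],"spin":0.07},{"grip":0,"dp":[-0.18,-0.28,-0.06],"spin":0.14},{"grip":0,"dp":[-0.26,-0.42,-0.08],"spin":0.21},{"grip":0,"dp":[-0.35,-0.56,-0.08],"spin":0.28},{"grip":0,"dp":[-0.44,-0.7,-0.08],"spin":0.35}]' 25; python3 plan.py stand 28 1 250
```

```text
time: 0.62
position: [0.2872, -0.349, 0.2596]
ee_rot: [-1.949, 2.464, -0.001]
contact_force: [-0.4, -0.1, 0.5]
grip_width: 0.0855
stand TCP [-102.5 -220.2  259.6] t 0.62 w 85.5 F(frame) [-0.3 -0.2  0.5] tq [-0.06 -0.06 -0.03] toolz [ 0.001 -0.    -1.   ]
dp [-0.8718 -0.5431  0.0386] spin (tool z down: -yaw) 0.0155 joints [-0.88 -0.01 -0.14  1.44  0.    2.49] toolx [-0.23 -0.97  0.  ] tooly [-0.97  0.23 -0.  ]
```

```bash
for i in 1 2 3 4; do python3 -m handwheel '[{"grip":0,"dp":[0,0,0],"spin":-0.08},{"grip":0,"dp":[0,0,0],"spin":-0.16},{"grip":0,"dp":[0,0,0],"spin":-0.24},{"grip":0,"dp":[0,0,0],"spin":-0.32},{"grip":0,"dp":[0,0,0],"spin":-0.4}]' 25 >/dev/null; done; python3 plan.py stand 28 1 250
```

```text
stand TCP [-103.1 -221.7  259.2] t 2.28 w 85.2 F(frame) [ 0.1 -0.8  0.1] tq [-0.02  0.01 -0.01] toolz [-0.  0. -1.]
dp [ 1.0308 -0.076   0.0367] spin (tool z down: -yaw) -0.3855 joints [-0.89 -0.01 -0.14  1.44  0.   -0.02] toolx [0.76 0.65 0.  ] tooly [ 0.65 -0.76 -0.  ]
```

```bash
python3 -m handwheel '[{"grip":0,"dp":[0.15,-0.011,0],"spin":-0.08},{"grip":0,"dp":[0.3,-0.02,0],"spin":-0.16},{"grip":0,"dp":[0.45,-0.03,0],"spin":-0.24},{"grip":0,"dp":[0.6,-0.044,0],"spin":-0.32},{"grip":0,"dp":[0.75,-0.055,0],"spin":-0.386}]' 25 >/dev/null;  python3 plan.py stand 28 1 250
```

```text
stand TCP [ -6.1 -58.8 259.3] t 2.7 w 85.1 F(frame) [ 0.3 -1.   0.1] tq [-0.03 -0.01  0.01] toolz [ 0. -0. -1.]
dp [0.2392 0.1366 0.0372] spin (tool z down: -yaw) 0.0001 joints [-0.48  0.03 -0.1   1.44 -0.   -0.22] toolx [ 0.25  0.97 -0.  ] tooly [ 0.97 -0.25  0.  ]
```

```bash
python3 -m handwheel '[{"grip":0,"dp":[0.12,0.07,0],"spin":0},{"grip":0,"dp":[0.226,0.137,0],"spin":0},{"grip":0,"dp":[0.226,0.137,0.04],"spin":0},{"grip":0,"dp":[0.226,0.137,0.04],"spin":0},{"grip":0,"dp":[0.226,0.137,0.04],"spin":0}]' 25 >/dev/null;  python3 plan.py stand 28 -2 162
python3 - <<'E'
from h import *
from bench import optics
fs=optics.grab_frame("scene");ft=optics.grab_frame("top")
crop(fs["img"],240,95,100,100,6,"s3.png")
crop(ft["img"],350,260,110,80,7,"t3.png")
E
```

```text
stand TCP [ 27.3  -4.  248.6] t 3.12 w 85.7 F(frame) [-0.6 -0.7  0.2] tq [-0.04 -0.02 -0.  ] toolz [-0.002  0.    -1.   ]
dp [0.0082 0.0033 0.3463] spin (tool z down: -yaw) -0.0031 joints [-0.35  0.08 -0.07  1.42 -0.   -0.09] toolx [ 0.26  0.97 -0.  ] tooly [ 0.97 -0.26 -0.  ]
```

View pics/s3.png

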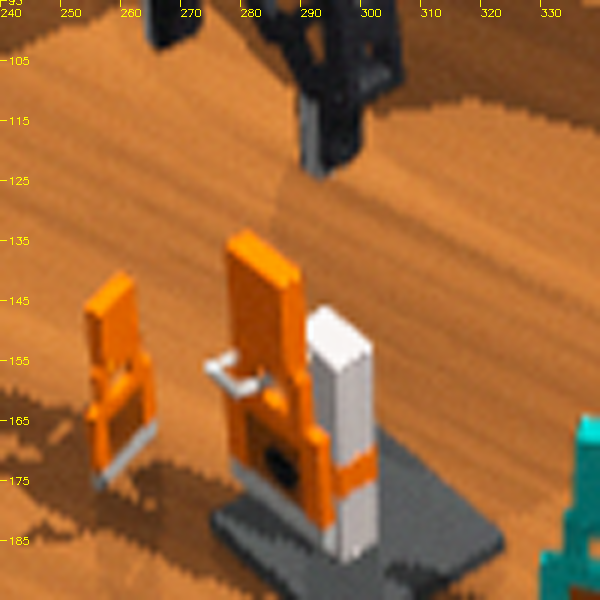

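View pics/t3.png

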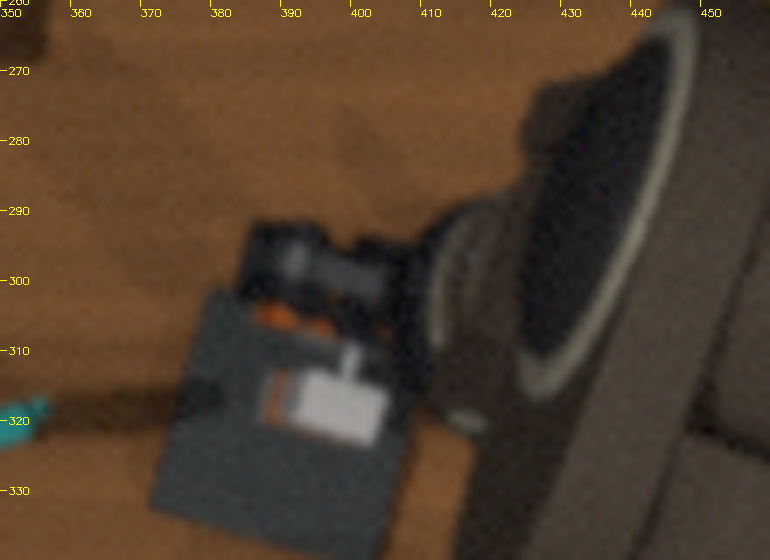

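Run:
```python
from fit2 import *
for z in (240,245,250,255):
    print(z,proj(fs,W(s,[[38,38.7,z],[38,53,z],[16,53,z]])).round(1).tolist())
print(carr(np.load("c.npy"),[[0,0,134],[0,0,115]]).round(1))
```

```text
240 [[290.8, 129.0], [295.0, 132.5], [302.9, 128.0]]
245 [[290.7, 127.3], [294.9, 130.7], [302.9, 126.2]]
250 [[290.7, 125.5], [294.9, 128.9], [302.8, 124.5]]
255 [[290.6, 123.7], [294.8, 127.1], [302.8, 122.7]]
[[ 27.4  -2.8 181. ]
 [ 27.5  -2.2 162. ]]
```

```bash
python3 -m handwheel '[{"grip":0,"dp":[0.006,0.003,0.1],"spin":0},{"grip":0,"dp":[0.006,0.003,0.2],"spin":0},{"grip":0,"dp":[0.006,0.003,0.3],"spin":0},{"grip":0,"dp":[0.006,0.003,0.35],"spin":0},{"grip":0,"dp":[0.006,0.003,0.35],"spin":0}]' 25 >/dev/null;  python3 plan.py stand 28 -2 161
python3 -m handwheel '[{"grip":0.1,"dp":[0,0,0],"spin":0},{"grip":0.2,"dp":[0,0,0],"spin":0},{"grip":0.3,"dp":[0,0,0],"spin":0},{"grip":0.4,"dp":[0,0,0],"spin":0},{"grip":0.4,"dp":[0,0,0],"spin":0}]' 25 >/dev/null;  python3 plan.py stand 28 -2 161
python3 - <<'E'
from h import *
from bench import optics
fs=optics.grab_frame("scene");ft=optics.grab_frame("top")
crop(fs["img"],240,95,100,100,6,"s4.png")
crop(ft["img"],350,260,110,80,7,"t4.png")
E
```

```text
stand TCP [ 26.7  -3.6 159.3] t 3.63 w 85.3 F(frame) [-0.9 -1.1 -0.2] tq [-0.01  0.02 -0.05] toolz [-0.004  0.001 -1.   ]
dp [ 0.0063  0.0053 -0.0069] spin (tool z down: -yaw) -0.0048 joints [-0.35  0.09 -0.25  1.23 -0.   -0.09] toolx [0.26 0.97 0.  ] tooly [ 0.97 -0.26 -0.  ]
stand TCP [ 29.3  -2.7 162.8] t 4.05 w 51.4 F(frame) [ 0.8 -0.3 -0.3] tq [ 0.02 -0.01 -0.01] toolz [ 0.001 -0.001 -1.   ]
dp [ 0.0027 -0.0051  0.007 ] spin (tool z down: -yaw) -0.0035 joints [-0.35  0.09 -0.25  1.23  0.   -0.09] toolx [ 0.26  0.97 -0.  ] tooly [ 0.97 -0.26  0.  ]
```

View pics/s4.png

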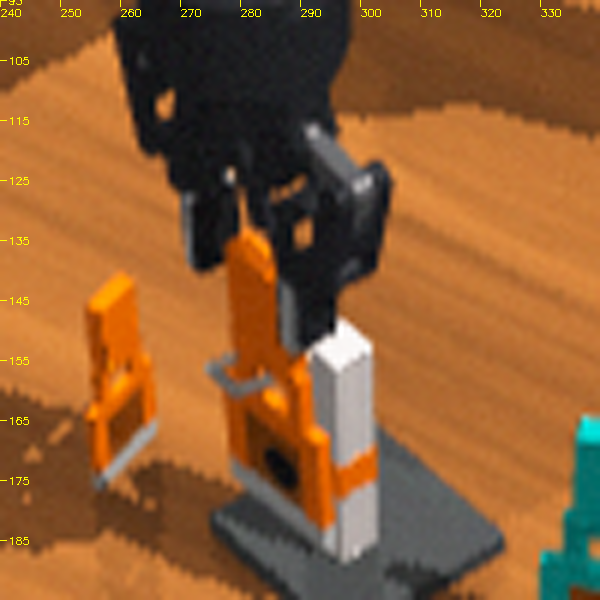

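View pics/t4.png

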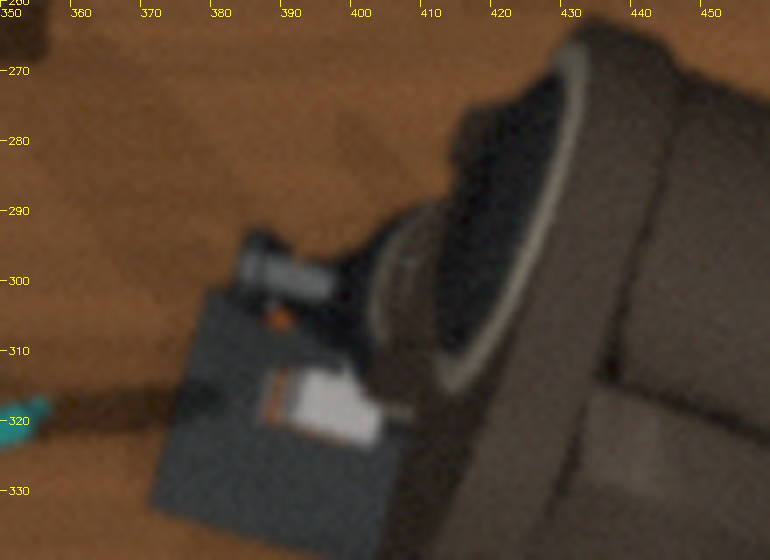

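Run:
```python
from fit2 import *
for z in (145,150,155,160):
    print(z,proj(fs,W(s,[[39,23,z],[39,-28,z],[39,-40,z]])).round(1).tolist())
c=np.load("c.npy");print(proj(fs,W(s,carr(c,[[3,21,86],[6,17,86]]))))
```

```text
145 [[287.5, 157.4], [273.9, 145.7], [270.7, 143.0]]
150 [[287.4, 155.8], [273.8, 144.1], [270.6, 141.4]]
155 [[287.4, 154.2], [273.6, 142.5], [270.5, 139.8]]
160 [[287.3, 152.6], [273.5, 140.9], [270.4, 138.2]]
[[290.09615015 158.32159127]
 [287.98118804 158.10015908]]
```

```bash
python3 -m handwheel '[{"grip":0.45,"dp":[0,0,0],"spin":0},{"grip":0.5,"dp":[0,0,0],"spin":0},{"grip":0.55,"dp":[0,0,0],"spin":0},{"grip":0.6,"dp":[0,0,0],"spin":0},{"grip":0.65,"dp":[0,0,0],"spin":0}]' 20 ;python3 -m handwheel '[{"grip":0.7,"dp":[0,0,0],"spin":0},{"grip":0.7,"dp":[0,0,0],"spin":0},{"grip":0.7,"dp":[0,0,0],"spin":0},{"grip":0.7,"dp":[0,0,0],"spin":0},{"grip":0.7,"dp":[0,0,0],"spin":0}]' 20; python3 plan.py stand
python3 - <<'E'
from h import *
from bench import optics
fs=optics.grab_frame("scene")
crop(fs["img"],240,95,100,100,6,"s5.png")
E
```

```text
time: 4.57
position: [0.4695, -0.1717, 0.1619]
ee_rot: [-2.492, -1.913, -0.001]
contact_force: [1.1, 0.9, 0.7]
grip_width: 0.0339
time: 4.98
position: [0.4694, -0.1717, 0.1619]
ee_rot: [-2.492, -1.913, -0.0]
contact_force: [0.5, 1.4, 2.1]
grip_width: 0.0335
stand TCP [ 28.8  -2.5 161.9] t 4.98 w 33.5 F(frame) [0.2 1.5 2.1] tq [ 0.34 -0.01  0.05] toolz [ 0.  0. -1.]
```

View pics/s5.png

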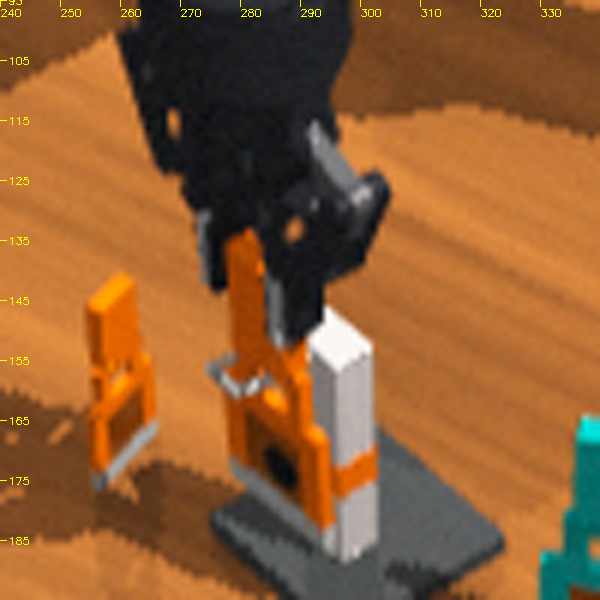

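```bash
python3 -m handwheel '[{"grip":0.7,"dp":[0,0,-0.006],"spin":0},{"grip":0.7,"dp":[0,0,-0.012],"spin":0},{"grip":0.7,"dp":[0,0,-0.018],"spin":0},{"grip":0.7,"dp":[0,0,-0.024],"spin":0},{"grip":0.7,"dp":[0,0,-0.024],"spin":0}]' 25 >/dev/null; python3 plan.py stand
python3 - <<'E'
from h import *
from bench import optics
fs=optics.grab_frame("scene")
crop(fs["img"],240,95,100,100,6,"s6.png")
E
python3 plan.py stand
```

```text
stand TCP [ 28.9  -2.7 168.1] t 5.45 w 33.7 F(frame) [-0.5 -0.7 -0.7] tq [ 0.04  0.05 -0.03] toolz [ 0. -0. -1.]
stand TCP [ 28.8  -2.6 167.9] t 5.5 w 33.4 F(frame) [ 0.2  0.5 -1.3] tq [-0.03 -0.01  0.03] toolz [ 0. -0. -1.]
```

View pics/s6.png

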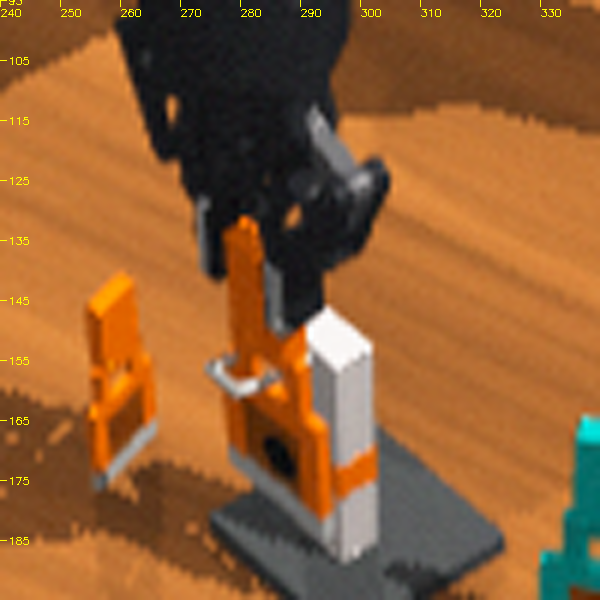

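```bash
cat > cs.py <<'E'
from fit2 import *
from scipy import ndimage
def samples(bend):
    h=hook(np.radians(bend))[:,[0,2]]; pts=[];rad=[]
    chain=[np.array([10.,120.])]+list(h)
    for i in range(len(chain)-1):
        n=int(np.linalg.norm(chain[i+1]-chain[i])/.5)+1
        t=np.linspace(0,1,n+1)[:,None]; pts.append(chain[i]+t*(chain[i+1]-chain[i])); rad+= [2.0 if i==3 else 2.5]*(n+1)
    return np.vstack(pts),np.array(rad)
BOX=[(-3,3,0,60),(-3,3,77,86),(-6,6,86,134)]
def sdf(p): # p (...,2) in carrier frame
    d=np.full(p.shape[:-1],1e9)
    for a,b,c,e in BOX:
        q=np.stack([np.abs(p[...,0]-(a+b)/2)-(b-a)/2,np.abs(p[...,1]-(c+e)/2)-(e-c)/2],-1)
        d=np.minimum(d,np.linalg.norm(np.maximum(q,0),axis=-1)+np.minimum(q.max(-1),0))
    return d
def clr(x,z,phi,pts,rad): # eye centre x,z stand mm; phi lean back rad
    c,n=np.cos(phi),np.sin(phi)
    dx=pts[:,0]-np.asarray(x)[...,None]; dz=pts[:,1]-np.asarray(z)[...,None]
    px=c*dx+n*dz; pz=-n*dx+c*dz+68.5
    return (sdf(np.stack([px,pz],-1))-rad).min(-1)
def post():
    zz=np.arange(60,125.1,1); xx=np.arange(-10,10,1.)
    return np.vstack([np.c_[0*zz+10,zz],np.c_[xx,0*xx+125]])
def grid(bend,xs,zs,ph):
    pts,rad=samples(bend); pp=post()
    # post is 30 wide: hits neck sides at eye level too
    G=np.empty((len(ph),len(xs),len(zs)),np.float32)
    X,Z=np.meshgrid(xs,zs,indexing="ij")
    for i,f in enumerate(ph):
        g=clr(X,Z,f,pts,rad)
        c,n=np.cos(f),np.sin(f)
        dx=pp[:,0]-X[...,None]; dz=pp[:,1]-Z[...,None]
        px=c*dx+n*dz; pz=-n*dx+c*dz+68.5
        q=np.stack([np.abs(px)-3,np.abs(pz-67)-67],-1)
        d=np.linalg.norm(np.maximum(q,0),axis=-1)+np.minimum(q.max(-1),0)
        G[i]=np.minimum(g,d.min(-1))
    return G
if __name__=="__main__":
    xs=np.arange(14,96,.75); zs=np.arange(105,175,.75); ph=np.radians(np.arange(0,81,2.5))
    for b in (0,10,13,16):
        G=grid(b,xs,zs,ph)
        i0=(0,np.argmin(abs(xs-28)),np.argmin(abs(zs-120)))
        i1=(16,len(xs)-2,len(zs)-8)
        lo,hi=-1,3.
        for _ in range(12):
            m=(lo+hi)/2; L,_n=ndimage.label(G>m,np.ones((3,3,3))); ok=L[i0]>0 and L[i0]==L[i1]
            lo,hi=(m,hi) if ok else (lo,m)
        print("bend",b,"widest clearance",round(lo,2))
        for pm in (35,40,45,50,55,60,65,70):
            k=np.degrees(ph)<=pm+.1; 
            L,_n=ndimage.label((G>0.2)[k],np.ones((3,3,3))); e=L[0,i0[1],i0[2]]; ok=(L[:,i1[1],i1[2]]==e).any() and e>0
            print("  max lean",pm,"passes(0.2)",ok)
E
python3 cs.py
```

```text
bend 0 widest clearance 1.58
  max lean 35 passes(0.2) True
  max lean 40 passes(0.2) True
  max lean 45 passes(0.2) True
  max lean 50 passes(0.2) True
  max lean 55 passes(0.2) True
  max lean 60 passes(0.2) True
  max lean 65 passes(0.2) True
  max lean 70 passes(0.2) True
bend 10 widest clearance 1.5
  max lean 35 passes(0.2) False
  max lean 40 passes(0.2) True
  max lean 45 passes(0.2) True
  max lean 50 passes(0.2) True
  max lean 55 passes(0.2) True
  max lean 60 passes(0.2) True
  max lean 65 passes(0.2) True
  max lean 70 passes(0.2) True
bend 13 widest clearance 1.5
  max lean 35 passes(0.2) False
  max lean 40 passes(0.2) False
  max lean 45 passes(0.2) True
  max lean 50 passes(0.2) True
  max lean 55 passes(0.2) True
  max lean 60 passes(0.2) True
  max lean 65 passes(0.2) True
  max lean 70 passes(0.2) True
bend 16 widest clearance 1.51
  max lean 35 passes(0.2) False
  max lean 40 passes(0.2) False
  max lean 45 passes(0.2) True
  max lean 50 passes(0.2) True
  max lean 55 passes(0.2) True
  max lean 60 passes(0.2) True
  max lean 65 passes(0.2) True
  max lean 70 passes(0.2) True
```

```bash
python3 -m handwheel '[{"grip":0.7,"dp":[0,-0.012,0.003],"spin":0},{"grip":0.7,"dp":[0,-0.024,0.006],"spin":0},{"grip":0.7,"dp":[0,-0.036,0.009],"spin":0},{"grip":0.7,"dp":[0,-0.048,0.012],"spin":0},{"grip":0.7,"dp":[0,-0.053,0.014],"spin":0}]' 25 >/dev/null; python3 plan.py stand
python3 -m handwheel '[{"grip":0.7,"dp":[0,-0.003,0],"spin":0},{"grip":0.7,"dp":[0,-0.006,0],"spin":0},{"grip":0.7,"dp":[0,-0.009,0],"spin":0},{"grip":0.7,"dp":[0,-0.012,0],"spin":0},{"grip":0.7,"dp":[0,-0.016,0],"spin":0}]' 20 >/dev/null; python3 plan.py stand
```

```text
stand TCP [ 14.8  -2.5 164.2] t 5.92 w 33.3 F(frame) [ 0.3  0.3 -1.6] tq [-0.03  0.01  0.05] toolz [-0.  0. -1.]
stand TCP [ 12.3  -2.3 164.6] t 6.33 w 33.5 F(frame) [ 3.2  2.  -1.6] tq [ 0.36 -0.9  -0.07] toolz [ 0.002  0.    -1.   ]
```

```bash
python3 -m handwheel '[{"grip":0.7,"dp":[0,-0.003,0],"spin":0},{"grip":0.7,"dp":[0,-0.006,0],"spin":0},{"grip":0.7,"dp":[0,-0.009,0],"spin":0},{"grip":0.7,"dp":[0,-0.012,0],"spin":0},{"grip":0.7,"dp":[0,-0.012,0],"spin":0}]' 20 >/dev/null; python3 plan.py stand
python3 - <<'E'
from h import *
from bench import optics
fs=optics.grab_frame("scene")
crop(fs["img"],240,95,100,100,6,"s7.png")
E
python3 plan.py stand
```

```text
stand TCP [  8.8  -2.4 164.6] t 6.75 w 33.6 F(frame) [4.3 1.5 0.1] tq [ 0.43 -1.01 -0.02] toolz [ 0.001 -0.    -1.   ]
stand TCP [  8.8  -2.4 164.6] t 6.8 w 33.6 F(frame) [4.  2.3 0.2] tq [ 0.47 -1.05 -0.04] toolz [ 0.001 -0.    -1.   ]
```

View pics/s7.png

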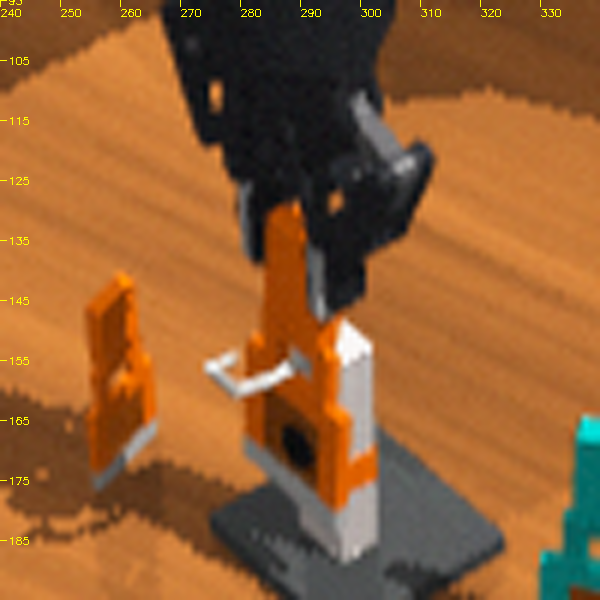

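```bash
python3 -m handwheel '[{"grip":0.7,"dp":[0,-0.005,0],"spin":0},{"grip":0.7,"dp":[0,-0.01,0.001],"spin":0},{"grip":0.7,"dp":[0,-0.015,0.001],"spin":0},{"grip":0.7,"dp":[0,-0.02,0.002],"spin":0},{"grip":0.7,"dp":[0,-0.02,0.002],"spin":0}]' 20 >/dev/null; python3 plan.py stand
python3 -m handwheel '[{"grip":0.7,"dp":[0,-0.005,0.001],"spin":0},{"grip":0.7,"dp":[0,-0.01,0.002],"spin":0},{"grip":0.7,"dp":[0,-0.015,0.004],"spin":0},{"grip":0.7,"dp":[0,-0.02,0.006],"spin":0},{"grip":0.7,"dp":[0,-0.02,0.006],"spin":0}]' 20 >/dev/null; python3 plan.py stand
python3 - <<'E'
from h import *
from bench import optics
fs=optics.grab_frame("scene")
crop(fs["img"],240,95,100,100,6,"s8.png")
E
python3 plan.py stand
```

```text
stand TCP [  3.4  -2.5 164. ] t 7.22 w 33.5 F(frame) [3.9 1.9 2.2] tq [ 0.38 -0.84 -0.09] toolz [ 0. -0. -1.]
stand TCP [ -1.6  -2.6 162.4] t 7.63 w 33.4 F(frame) [4.1 0.3 2.7] tq [ 0.11 -0.94 -0.03] toolz [ 0. -0. -1.]
stand TCP [ -1.6  -2.6 162.4] t 7.68 w 33.8 F(frame) [4.7 0.5 3.4] tq [ 0.08 -0.88  0.04] toolz [ 0. -0. -1.]
```

View pics/s8.png

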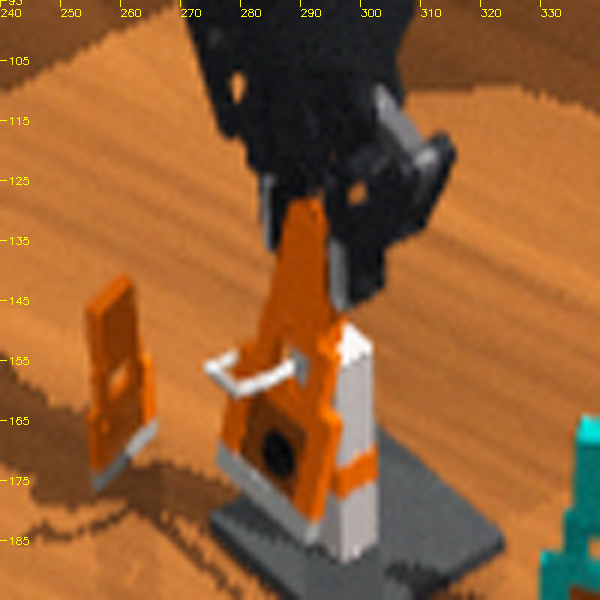

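```bash
python3 -m handwheel '[{"grip":0.7,"dp":[0,-0.005,0.002],"spin":0},{"grip":0.7,"dp":[0,-0.01,0.004],"spin":0},{"grip":0.7,"dp":[0,-0.015,0.006],"spin":0},{"grip":0.7,"dp":[0,-0.021,0.008],"spin":0},{"grip":0.7,"dp":[0,-0.021,0.008],"spin":0}]' 20 >/dev/null; python3 plan.py stand
python3 -m handwheel '[{"grip":0.7,"dp":[0,-0.005,0.003],"spin":0},{"grip":0.7,"dp":[0,-0.01,0.006],"spin":0},{"grip":0.7,"dp":[0,-0.015,0.009],"spin":0},{"grip":0.7,"dp":[0,-0.02,0.012],"spin":0},{"grip":0.7,"dp":[0,-0.02,0.012],"spin":0}]' 20 >/dev/null; python3 plan.py stand
python3 - <<'E'
from h import *
from bench import optics
fs=optics.grab_frame("scene")
crop(fs["img"],240,95,100,100,6,"s9.png")
E
python3 plan.py stand
```

```text
stand TCP [ -7.1  -2.5 160.2] t 8.1 w 33.2 F(frame) [3.9 0.2 3.3] tq [-0.03 -0.87  0.  ] toolz [-0. -0. -1.]
stand TCP [-12.1  -2.3 157.2] t 8.52 w 33.7 F(frame) [ 2.3 -0.4  4. ] tq [ 0.01 -0.87  0.02] toolz [-0.  0. -1.]
stand TCP [-12.   -2.3 157.2] t 8.57 w 33.6 F(frame) [ 4.2 -1.   4.8] tq [ 0.04 -0.75 -0.01] toolz [-0.  0. -1.]
```

View pics/s9.png

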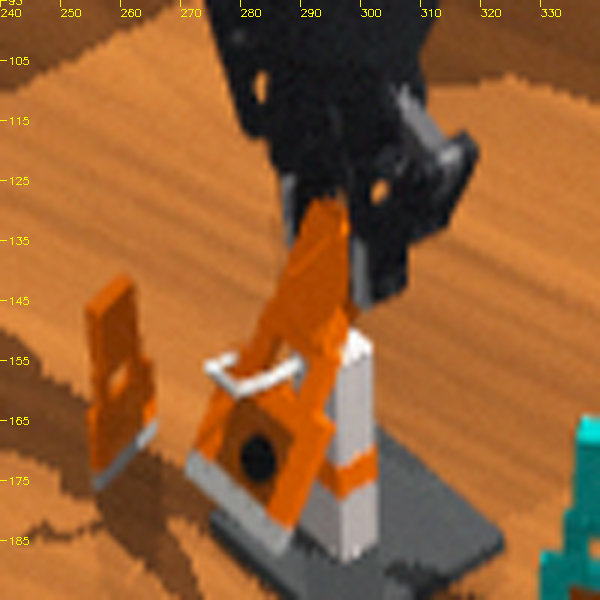

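```bash
python3 -m handwheel '[{"grip":0.7,"dp":[0,-0.004,0.0025],"spin":0},{"grip":0.7,"dp":[0,-0.008,0.005],"spin":0},{"grip":0.7,"dp":[0,-0.012,0.0075],"spin":0},{"grip":0.7,"dp":[0,-0.015,0.01],"spin":0},{"grip":0.7,"dp":[0,-0.015,0.01],"spin":0}]' 20 >/dev/null; python3 plan.py stand
python3 -m handwheel '[{"grip":0.7,"dp":[0,-0.0025,0.003],"spin":0},{"grip":0.7,"dp":[0,-0.005,0.006],"spin":0},{"grip":0.7,"dp":[0,-0.008,0.009],"spin":0},{"grip":0.7,"dp":[0,-0.0105,0.011],"spin":0},{"grip":0.7,"dp":[0,-0.0105,0.011],"spin":0}]' 20 >/dev/null; python3 plan.py stand
python3 - <<'E'
from h import *
from bench import optics
import pickle
fs=optics.grab_frame("scene"); pickle.dump(fs,open("f10.pkl","wb"))
crop(fs["img"],250,115,70,75,8,"s10.png")
E
python3 plan.py stand
```

```text
stand TCP [-15.8  -2.3 154.7] t 8.98 w 33.6 F(frame) [ 3.3 -0.3  4.6] tq [ 0.09 -0.77  0.01] toolz [-0.  0. -1.]
stand TCP [-18.4  -2.3 152.1] t 9.4 w 33.9 F(frame) [ 2.  -0.6  6.9] tq [ 0.05 -0.58 -0.02] toolz [-0.  0. -1.]
stand TCP [-18.4  -2.3 152.1] t 9.45 w 33.5 F(frame) [1.9 0.5 5.8] tq [ 0.02 -0.61  0.01] toolz [-0.  0. -1.]
```

View pics/s10.png

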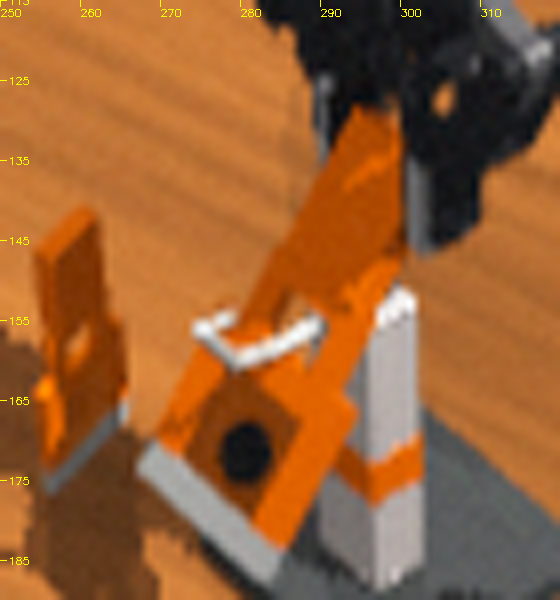

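```bash
cat > fit3.py <<'E'
from fit2 import *
# offset bias correction: carrier previously appeared ~1.5 mm high
def fitc(f,obs,y=-2.3,x0=(20,45,-.8)):
    def r(p): return np.concatenate([(proj(f,W(s,carr([p[0],p[3],p[4],p[1],p[2],0],l)))-q).ravel() for l,q in obs]+[[(p[3]-y)*1.,p[4]*30]])
    o=least_squares(r,[x0[0],x0[1],x0[2],y,0],x_scale=[1,1,.02,1,.02],loss="soft_l1")
    p=o.x; e=carr([p[0],p[3],p[4],p[1],p[2],0],[[0,0,68.5],[0,0,122]])
    print("origin x,z",p[:2].round(1),"lean",np.degrees(-p[2]).round(1),"y,yaw",p[3:].round(2),"eye",e[0].round(1),"z122",e[1].round(1)); print(r(p)[:-2].reshape(-1,2).round(1).tolist())
    return p
E
python3 - <<'E'
from fit3 import *
f=pickle.load(open("f10.pkl","rb"))
C=lambda p:(np.array(p)+.5)/8-.5+[250,115]
fitc(f,[([3,-30,0],C((138,463))),([3,30,0],C((266,583))),([3,30,60],C((358,408))),([6,-17,134],C((356,103)))])
E
```

```text
origin x,z [59.1 64.1] lean 36.7 y,yaw [-2.29  0.01] eye [ 18.1  -2.3 119. ] z122 [-13.9  -2.3 161.9]
[[0.4, 0.7], [-0.1, -0.5], [-0.5, -0.1], [0.2, -0.0]]
```

```bash
python3 -m handwheel '[{"grip":0.7,"dp":[0,-0.004,0.0005],"spin":0},{"grip":0.7,"dp":[0,-0.008,0.001],"spin":0},{"grip":0.7,"dp":[0,-0.012,0.003],"spin":0},{"grip":0.7,"dp":[0,-0.016,0.005],"spin":0},{"grip":0.7,"dp":[0,-0.016,0.005],"spin":0}]' 20 >/dev/null; python3 plan.py stand
python3 - <<'E'
from h import *
from bench import optics
import pickle
fs=optics.grab_frame("scene"); pickle.dump(fs,open("f11.pkl","wb"))
crop(fs["img"],250,115,70,75,8,"s11.png")
E
python3 plan.py stand
```

```text
stand TCP [-22.1  -2.2 150.3] t 9.87 w 33.7 F(frame) [ 5.  -0.6  0.9] tq [ 0.04 -1.26  0.01] toolz [-0.  0. -1.]
stand TCP [-22.1  -2.2 150.3] t 9.92 w 33.6 F(frame) [ 6.  -0.6  0.4] tq [ 0.02 -1.21 -0.01] toolz [-0.  0. -1.]
```

View pics/s11.png

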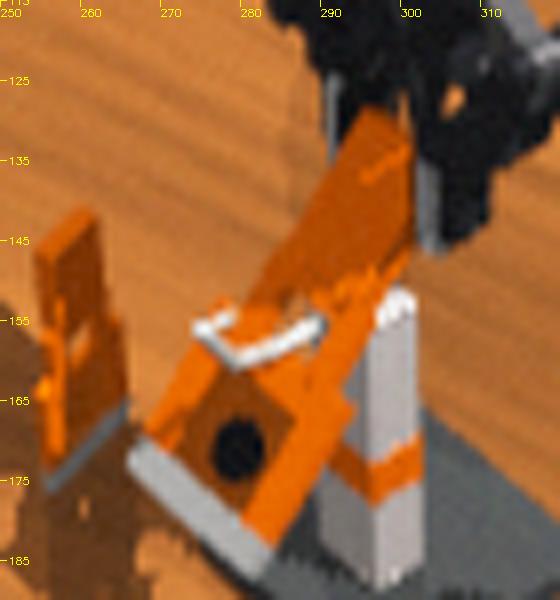

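Run:
```python
from fit3 import *
f=pickle.load(open("f11.pkl","rb"))
C=lambda p:(np.array(p)+.5)/8-.5+[250,115]
fitc(f,[([3,-30,0],C((128,458))),([3,30,0],C((255,580))),([3,30,60],C((355,408))),([6,-17,134],C((362,104)))])
```

```text
origin x,z [63.  67.3] lean 40.0 y,yaw [-2.3   0.01] eye [ 18.9  -2.3 119.8] z122 [-15.5  -2.3 160.7]
[[0.3, 1.0], [-0.1, -0.4], [-0.5, -0.2], [0.3, -0.2]]
```

```bash
python3 -m handwheel '[{"grip":0.7,"dp":[0,-0.004,0.001],"spin":0},{"grip":0.7,"dp":[0,-0.008,0.002],"spin":0},{"grip":0.7,"dp":[0,-0.012,0.003],"spin":0},{"grip":0.7,"dp":[0,-0.016,0.004],"spin":0},{"grip":0.7,"dp":[0,-0.016,0.004],"spin":0}]' 20 >/dev/null; python3 plan.py stand
python3 -m handwheel '[{"grip":0.7,"dp":[0,-0.0025,0.004],"spin":0},{"grip":0.7,"dp":[0,-0.005,0.008],"spin":0},{"grip":0.7,"dp":[0,-0.0075,0.012],"spin":0},{"grip":0.7,"dp":[0,-0.01,0.015],"spin":0},{"grip":0.7,"dp":[0,-0.01,0.015],"spin":0}]' 20 >/dev/null; python3 plan.py stand
python3 - <<'E'
from h import *
from bench import optics
import pickle
fs=optics.grab_frame("scene"); pickle.dump(fs,open("f12.pkl","wb"))
crop(fs["img"],250,115,70,75,8,"s12.png")
E
python3 plan.py stand
```

```text
stand TCP [-26.2  -2.2 149.3] t 10.33 w 33.6 F(frame) [ 4.9 -1.2  0.4] tq [-0.05 -1.15 -0.01] toolz [-0.  0. -1.]
stand TCP [-29.3  -2.2 145.8] t 10.75 w 33.4 F(frame) [1.  0.4 4.5] tq [ 0.03 -0.35 -0.02] toolz [-0.001  0.    -1.   ]
stand TCP [-29.3  -2.2 145.8] t 10.8 w 33.2 F(frame) [0.7 0.3 4.1] tq [-0.02 -0.35  0.  ] toolz [-0.001  0.    -1.   ]
```

View pics/s12.png

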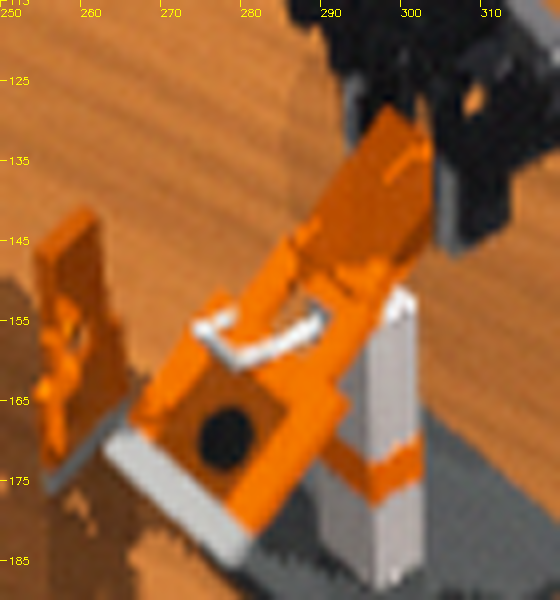

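Run:
```python
from fit3 import *
f=pickle.load(open("f12.pkl","rb"))
C=lambda p:(np.array(p)+.5)/8-.5+[250,115]
p=fitc(f,[([3,-30,0],C((105,445))),([3,30,0],C((230,567))),([3,30,60],C((347,405))),([6,-17,134],C((388,103)))])
from cs import *
e=carr([p[0],p[3],p[4],p[1],p[2],0],[[0,0,68.5]])[0]
for b in (10,13,16):
  pts,rad=samples(b); print(b,[round(float(clr(e[0]+dx,e[2]-1.5+dz,-p[2],pts,rad)),1) for dx,dz in((0,0),(0,1),(0,2),(0,-1),(2,0))])
```

```text
origin x,z [72.1 78.2] lean 50.4 y,yaw [-2.29  0.01] eye [ 19.2  -2.3 121.8] z122 [-22.   -2.3 155.9]
[[-0.0, 1.0], [-0.1, -0.3], [0.1, -0.7], [0.0, 0.2]]
10 [0.3, -0.7, -1.7, -0.0, 0.3]
13 [0.3, -0.7, -1.7, -0.0, 0.3]
16 [0.3, -0.7, -1.7, -0.0, 0.3]
```

Run:
```python
from cs import *
zs=np.arange(112,172,.25)
for phi in (48,50.5,53,56):
  print("lean",phi)
  for x in list(range(20,82,4)):
    row=[]
    for b in (10,13,16):
        pts,rad=samples(b); g=clr(np.full(len(zs),float(x)),zs,np.radians(phi),pts,rad)
        L,n=ndimage.label(g>0); bands=[(zs[L==i].min(),zs[L==i].max(),round(float(g[L==i].max()),1)) for i in range(1,n+1)]
        row.append([tuple(float(v) for v in q) for q in bands if q[1]<171.5 and q[0]>112.1 or True])
    print(x,[[q for q in r if not(q[0]<=112 or q[1]>=171.7)] for r in row])
```

```text
lean 48
20 [[(119.25, 120.75, 1.0)], [(119.25, 120.75, 1.0)], [(119.25, 120.75, 1.0)]]
24 [[(119.25, 120.75, 1.0)], [(119.25, 120.75, 1.0)], [(119.25, 120.75, 1.0)]]
28 [[(119.25, 121.5, 1.2)], [(119.25, 121.75, 1.4)], [(119.25, 122.0, 1.5)]]
32 [[(119.25, 122.25, 1.6)], [(119.25, 122.75, 1.8)], [(119.25, 123.25, 2.0)]]
36 [[(119.25, 123.0, 2.0)], [(119.25, 123.5, 2.2)], [(119.25, 124.25, 2.5)]]
40 [[(119.25, 123.75, 2.3)], [(119.25, 124.5, 2.6)], [(119.25, 125.5, 3.1)]]
44 [[(119.75, 127.5, 3.1)], [(120.0, 128.5, 3.4)], [(120.25, 129.5, 3.7)]]
48 [[(120.5, 132.75, 4.5)], [(121.0, 134.25, 4.7)], [(121.5, 136.0, 5.0)]]
52 [[(121.25, 131.75, 4.1), (134.25, 138.5, 1.3)], [(122.0, 131.5, 3.4), (136.25, 140.75, 1.3)], [(122.5, 131.25, 2.4), (138.5, 143.25, 1.4)]]
56 [[(125.0, 128.0, 1.0), (138.75, 144.25, 1.9)], [(127.25, 127.75, 0.2), (140.25, 147.0, 2.3)], [(141.25, 150.25, 3.0)]]
60 [[], [], []]
64 [[], [], []]
68 [[], [], []]
72 [[], [], []]
76 [[], [], []]
80 [[], [], []]
lean 50.5
20 [[(119.5, 120.5, 0.6)], [(119.5, 120.5, 0.6)], [(119.5, 120.5, 0.6)]]
24 [[(119.5, 120.5, 0.6)], [(1
[... 1886 characters left out ...]
, 0.5)], [(120.25, 121.5, 0.7)], [(120.25, 122.0, 0.9)]]
36 [[(120.25, 121.75, 0.8)], [(120.25, 122.5, 1.1)], [(120.25, 123.25, 1.5)]]
40 [[(120.25, 122.5, 1.2)], [(120.25, 123.5, 1.5)], [(120.25, 124.5, 2.0)]]
44 [[(121.0, 127.75, 2.5)], [(121.25, 129.0, 2.8)], [(121.5, 130.0, 3.1)]]
48 [[(121.75, 133.5, 4.3)], [(122.0, 135.25, 4.6)], [(122.5, 137.25, 4.8)]]
52 [[(122.25, 139.0, 4.8)], [(123.0, 133.25, 4.4), (135.75, 141.75, 1.6)], [(123.75, 133.0, 3.7), (138.25, 144.5, 1.6)]]
56 [[(124.25, 130.25, 2.0), (139.25, 145.0, 1.8)], [(126.0, 130.25, 1.4), (141.25, 148.0, 2.3)], [(128.25, 130.25, 0.6)]]
60 [[], [], []]
64 [[], [], []]
68 [[], [], []]
72 [[], [], []]
76 [[], [], []]
80 [[], [], []]
```

```bash
python3 - <<'E'
from fit3 import *
C=lambda p:(np.array(p)+.5)/8-.5+[250,115]
ob=C([(238,358),(203,327),(232,317)])
w0=C((318,325))
def r(p,fixed=None):
    h=W(s,hook(p[0])); q=proj(fs,h)
    # wire start direction: line through hook point -> at 12.. use point (20,0,120)
    q0=proj(fs,W(s,[[24,0,120]]))[0]
    n=q[0]-q0; n=np.array([-n[1],n[0]])/np.linalg.norm(n)
    return np.r_[(q[1:]+p[1:3]-ob).ravel(), n@(q0+p[1:3]-w0)]
o=least_squares(r,[.2,0,0],x_scale=[.05,1,1]);print(np.degrees(o.x[0]),o.x[1:],o.fun.round(2))
for d in(8,10,12,14,16,18):
    o2=least_squares(lambda v:r([np.radians(d),*v]),[0,0]);print(d,(o2.fun**2).sum().round(2),o2.x.round(2))
E
python3 - <<'E'
import cv2,pickle,numpy as np,sys
sys.path.insert(0,'.')
from h import *
f=pickle.load(open("f12.pkl","rb"))
import os;os.chdir(".");crop(f["img"],265,143,35,28,20,"hk12.png")
E
```

```text
15.020476474619894 [ 0.28169829 -0.70565447] [-0.16  0.22  0.04  0.27  0.21 -0.33  0.18]
8 1.49 [ 0.96 -1.7 ]
10 0.92 [ 0.78 -1.42]
12 0.55 [ 0.58 -1.13]
14 0.36 [ 0.39 -0.85]
16 0.36 [ 0.18 -0.57]
18 0.53 [-0.03 -0.28]
```

View pics/hk12.png

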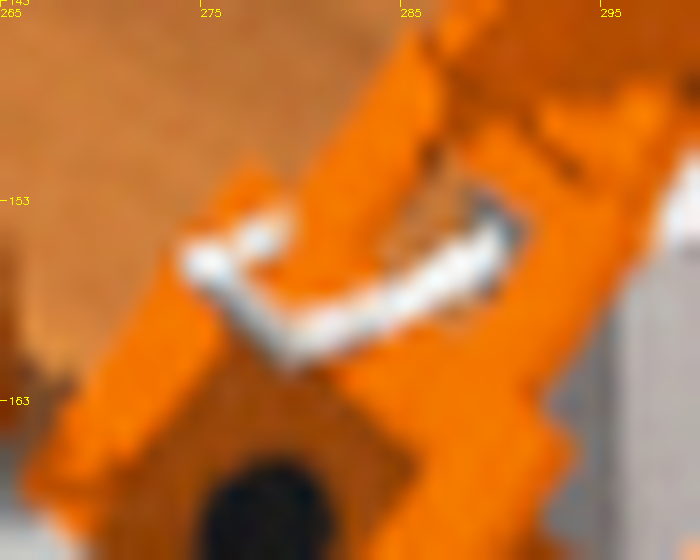

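```bash
cat > path.py <<'E'
from cs import *
from scipy.sparse import coo_matrix
from scipy.sparse.csgraph import dijkstra
def path(phi,bends,start,goal,st=.5):
    xs=np.arange(14,96,st); zs=np.arange(112,172,st); X,Z=np.meshgrid(xs,zs,indexing="ij"); g=None
    for b in bends:
        pts,rad=samples(b); q=clr(X,Z,np.radians(phi),pts,rad); g=q if g is None else np.minimum(g,q)
    ok=g>0.05; idx=np.arange(g.size).reshape(g.shape); c=1/np.clip(g,.05,4)**3
    I,J,V=[],[],[]
    for dx,dz in((1,0),(0,1),(1,1),(1,-1)):
        a=(slice(0,g.shape[0]-dx),slice(max(0,-dz),g.shape[1]-max(0,dz))); b=(slice(dx,None),slice(max(0,dz),g.shape[1]+min(0,dz)))
        m=ok[a]&ok[b]; I.append(idx[a][m]);J.append(idx[b][m]);V.append(((c[a]+c[b])/2)[m]*np.hypot(dx,dz))
    M=coo_matrix((np.concatenate(V),(np.concatenate(I),np.concatenate(J))),shape=(g.size,g.size)).tocsr()
    n=lambda p: idx[np.argmin(abs(xs-p[0])),np.argmin(abs(zs-p[1]))]
    d,pr=dijkstra(M,directed=False,indices=n(start),return_predecessors=True)
    k=n(goal); P=[]
    if not np.isfinite(d[k]): return None
    while k>=0: P.append((X.flat[k],Z.flat[k],g.flat[k])); k=pr[k]
    return np.array(P[::-1])
if __name__=="__main__":
    for phi in(48,50.5,53,56):
      for bends in ((14,),(13,15),(12,15.5)):
        P=path(phi,bends,(30,120.5),(80,160))
        if P is None: print(phi,bends,"none"); continue
        print(phi,bends,"min",P[:,2].min().round(2)); 
        if bends==(14,): print(P[::3].round(1).tolist())
E
python3 path.py
```

```text
48 (14,) min 0.82
[[30.0, 120.5, 1.5], [31.5, 121.0, 1.8], [33.0, 121.0, 2.0], [34.5, 121.5, 2.0], [36.0, 121.5, 2.4], [37.5, 121.5, 2.5], [39.0, 122.0, 2.6], [40.5, 122.0, 2.8], [42.0, 122.5, 2.9], [43.5, 123.5, 3.3], [45.0, 124.5, 3.7], [46.5, 125.5, 4.1], [48.0, 127.0, 4.3], [49.0, 128.5, 4.2], [49.0, 130.0, 3.1], [49.0, 131.5, 2.1], [49.0, 133.0, 1.3], [49.0, 134.5, 1.1], [50.0, 136.0, 0.9], [51.0, 137.5, 1.2], [52.0, 139.0, 1.3], [53.0, 140.5, 1.4], [54.5, 142.0, 1.9], [56.0, 143.0, 2.5], [57.5, 144.0, 3.4], [59.0, 145.0, 4.2], [60.5, 145.0, 4.1], [62.0, 145.0, 4.0], [63.5, 145.5, 4.4], [65.0, 145.5, 4.1], [66.5, 146.5, 4.7], [68.0, 148.0, 6.2], [69.5, 149.5, 7.9], [71.0, 151.0, 9.8], [72.5, 152.5, 11.7], [74.0, 154.0, 13.7], [75.5, 155.5, 15.7], [77.0, 157.0, 17.7], [78.5, 158.5, 19.8], [80.0, 160.0, 21.8]]
48 (13, 15) min 0.43
48 (12, 15.5) min 0.19
50.5 (14,) min 1.04
[[30.0, 120.5, 1.1], [31.5, 121.0, 1.5], [33.0, 121.0, 1.6], [34.5, 121.5, 1.7], [36.0, 121.5, 2.1], [37.5, 121.5, 2.1], [39.0, 122.0, 2.3], [40.5, 122.0, 2.4], [42.0, 122.5, 2.6], [43.5, 123.5, 3.1], [45.0, 124
[... 1680 characters left out ...]
22.0, 1.7], [42.0, 123.0, 2.0], [43.5, 124.0, 2.6], [45.0, 125.0, 3.3], [46.5, 126.0, 4.0], [48.0, 127.5, 4.4], [48.5, 129.0, 4.0], [49.0, 130.5, 3.7], [49.0, 132.0, 2.9], [49.0, 133.5, 2.1], [49.5, 135.0, 1.7], [50.0, 136.5, 1.5], [51.0, 138.0, 1.5], [52.0, 139.5, 1.6], [53.0, 141.0, 1.7], [54.0, 142.5, 1.8], [55.5, 144.0, 2.3], [57.0, 145.0, 3.1], [58.5, 146.0, 3.8], [60.0, 146.0, 4.0], [61.5, 146.5, 4.4], [63.0, 146.5, 4.3], [64.5, 146.5, 4.2], [66.0, 147.0, 4.2], [67.5, 147.5, 4.5], [69.0, 149.0, 6.1], [70.5, 150.5, 7.9], [72.0, 152.0, 9.8], [73.5, 153.5, 11.8], [75.0, 155.0, 13.8], [76.5, 156.5, 15.8], [78.0, 158.0, 17.6], [79.5, 159.5, 19.2]]
56 (13, 15) min 0.27
56 (12, 15.5) min 0.27
```

```bash
python3 -m handwheel '[{"grip":0.7,"dp":[0,0.003,-0.002],"spin":0},{"grip":0.7,"dp":[0,0.006,-0.003],"spin":0},{"grip":0.7,"dp":[0,0.01,-0.003],"spin":0},{"grip":0.7,"dp":[0,0.014,-0.003],"spin":0},{"grip":0.7,"dp":[0,0.014,-0.003],"spin":0}]' 25 >/dev/null; python3 plan.py stand
python3 -m handwheel '[{"grip":0.7,"dp":[0,0.007,0],"spin":0},{"grip":0.7,"dp":[0,0.014,0],"spin":0},{"grip":0.7,"dp":[0,0.021,0],"spin":0},{"grip":0.7,"dp":[0,0.029,-0.001],"spin":0},{"grip":0.7,"dp":[0,0.029,-0.001],"spin":0}]' 25 >/dev/null; python3 plan.py stand
python3 - <<'E'
from h import *
from bench import optics
import pickle
fs=optics.grab_frame("scene"); pickle.dump(fs,open("f13.pkl","wb"))
crop(fs["img"],250,115,70,75,8,"s13.png")
E
python3 plan.py stand
```

```text
stand TCP [-25.5  -2.2 146.2] t 11.22 w 33.7 F(frame) [ 0.  -0.2 -1.2] tq [ 0.04  0.08 -0.02] toolz [-0.002  0.001 -1.   ]
stand TCP [-17.4  -2.3 147.1] t 11.63 w 33.6 F(frame) [-0.2 -0.1 -0.9] tq [ 0.02  0.01 -0.02] toolz [ 0. -0. -1.]
stand TCP [-17.6  -2.4 147. ] t 11.68 w 33.3 F(frame) [ 0.5  0.7 -1.3] tq [-0.    0.1   0.01] toolz [-0.  0. -1.]
```

View pics/s13.png

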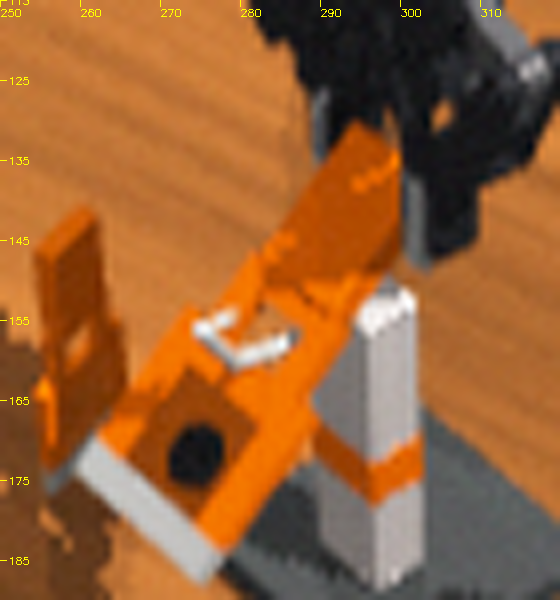

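Run:
```python
from fit3 import *
f=pickle.load(open("f13.pkl","rb"))
C=lambda p:(np.array(p)+.5)/8-.5+[250,115]
p=fitc(f,[([3,-30,0],C((76,462))),([3,30,0],C((204,585))),([3,30,60],C((320,418))),([6,-17,134],C((353,120)))])
```

```text
origin x,z [82.2 77.5] lean 49.1 y,yaw [-2.31  0.01] eye [ 30.4  -2.3 122.4] z122 [-10.   -2.3 157.4]
[[0.2, 1.1], [-0.2, -0.3], [-0.2, -0.2], [0.3, -0.2]]
```

```bash
python3 -m handwheel '[{"grip":0.7,"dp":[0,0.009,-0.001],"spin":0},{"grip":0.7,"dp":[0,0.018,-0.002],"spin":0},{"grip":0.7,"dp":[0,0.028,-0.003],"spin":0},{"grip":0.7,"dp":[0,0.038,-0.004],"spin":0},{"grip":0.7,"dp":[0,0.038,-0.004],"spin":0}]' 25 >/dev/null; python3 plan.py stand
python3 -m handwheel '[{"grip":0.7,"dp":[0,0.006,-0.003],"spin":0},{"grip":0.7,"dp":[0,0.012,-0.006],"spin":0},{"grip":0.7,"dp":[0,0.018,-0.009],"spin":0},{"grip":0.7,"dp":[0,0.021,-0.011],"spin":0},{"grip":0.7,"dp":[0,0.021,-0.011],"spin":0}]' 25 >/dev/null; python3 plan.py stand
python3 -m handwheel '[{"grip":0.7,"dp":[0,0.003,-0.003],"spin":0},{"grip":0.7,"dp":[0,0.006,-0.006],"spin":0},{"grip":0.7,"dp":[0,0.009,-0.009],"spin":0},{"grip":0.7,"dp":[0,0.013,-0.014],"spin":0},{"grip":0.7,"dp":[0,0.013,-0.014],"spin":0}]' 25 >/dev/null; python3 plan.py stand
python3 - <<'E'
from h import *
from bench import optics
import pickle
fs=optics.grab_frame("scene"); pickle.dump(fs,open("f14.pkl","wb"))
crop(fs["img"],245,115,70,75,8,"s14.png")
E
python3 plan.py stand
```

```text
stand TCP [ -7.7  -2.4 148.1] t 12.1 w 33.6 F(frame) [-0.5 -0.7 -1.1] tq [-0.    0.05  0.  ] toolz [ 0. -0. -1.]
stand TCP [ -2.8  -2.4 151. ] t 12.52 w 33.3 F(frame) [-0.8  0.2 -1.1] tq [ 0.02  0.11 -0.03] toolz [ 0. -0. -1.]
stand TCP [  0.5  -2.4 154.6] t 12.93 w 33.6 F(frame) [-0.5  0.9 -1.8] tq [0.03 0.07 0.04] toolz [ 0. -0. -1.]
stand TCP [  0.4  -2.4 154.5] t 12.98 w 33.7 F(frame) [ 0.7 -0.2 -1.1] tq [-0.06  0.11 -0.05] toolz [ 0. -0. -1.]
```

View pics/s14.png

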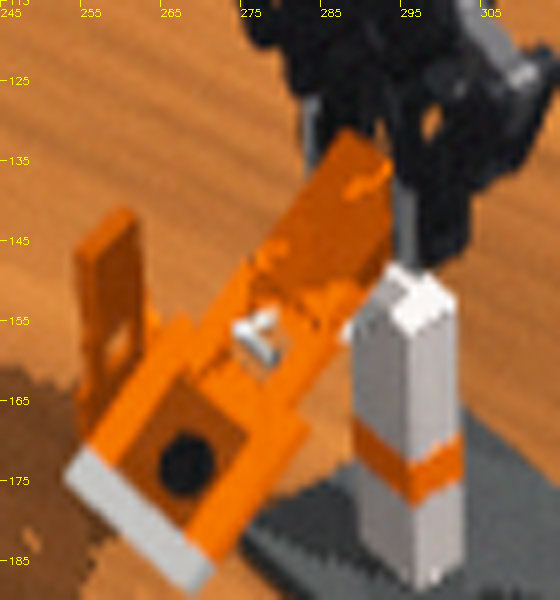

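```bash
python3 - <<'E'
from fit3 import *
f=pickle.load(open("f14.pkl","rb"))
C=lambda p:(np.array(p)+.5)/8-.5+[245,115]
p=fitc(f,[([3,-30,0],C((66,470))),([3,30,0],C((191,593))),([3,30,60],C((312,428))),([6,-17,134],C((348,126)))])
E
python3 -m handwheel '[{"grip":0.7,"dp":[0,0.0,-0.004],"spin":0},{"grip":0.7,"dp":[0,0.001,-0.008],"spin":0},{"grip":0.7,"dp":[0,0.002,-0.012],"spin":0},{"grip":0.7,"dp":[0,0.002,-0.014],"spin":0},{"grip":0.7,"dp":[0,0.002,-0.014],"spin":0}]' 25 >/dev/null; python3 plan.py stand
```

```text
origin x,z [100.5  86.3] lean 50.2 y,yaw [-2.31  0.01] eye [ 47.8  -2.3 130.1] z122 [  6.7  -2.3 164.3]
[[0.0, 1.0], [-0.0, -0.1], [-0.3, -0.5], [0.3, -0.1]]
stand TCP [  0.7  -2.4 158. ] t 13.4 w 33.3 F(frame) [-0.1  0.3 -1.4] tq [0.01 0.07 0.03] toolz [ 0. -0. -1.]
```

```bash
python3 -m handwheel '[{"grip":0.7,"dp":[0,0.001,-0.003],"spin":0},{"grip":0.7,"dp":[0,0.002,-0.006],"spin":0},{"grip":0.7,"dp":[0,0.003,-0.009],"spin":0},{"grip":0.7,"dp":[0,0.004,-0.012],"spin":0},{"grip":0.7,"dp":[0,0.004,-0.012],"spin":0}]' 25 >/dev/null; python3 plan.py stand
python3 -m handwheel '[{"grip":0.7,"dp":[0,0.001,-0.002],"spin":0},{"grip":0.7,"dp":[0,0.002,-0.004],"spin":0},{"grip":0.7,"dp":[0,0.003,-0.006],"spin":0},{"grip":0.7,"dp":[0,0.004,-0.008],"spin":0},{"grip":0.7,"dp":[0,0.004,-0.008],"spin":0}]' 25 >/dev/null; python3 plan.py stand
python3 - <<'E'
from h import *
from bench import optics
import pickle
fs=optics.grab_frame("scene"); pickle.dump(fs,open("f15.pkl","wb"))
crop(fs["img"],245,115,70,75,8,"s15.png")
E
python3 plan.py stand
```

```text
stand TCP [  1.8  -2.4 161. ] t 13.82 w 33.2 F(frame) [ 0.1  0.3 -1.4] tq [ 0.03  0.1  -0.  ] toolz [ 0. -0. -1.]
stand TCP [  2.8  -2.4 162.9] t 14.23 w 33.4 F(frame) [ 0.6  0.8 -0.6] tq [0.02 0.15 0.02] toolz [ 0. -0. -1.]
stand TCP [  2.7  -2.4 162.8] t 14.28 w 33.4 F(frame) [-0.3  0.3 -1.5] tq [-0.02  0.08 -0.05] toolz [ 0. -0. -1.]
```

View pics/s15.png

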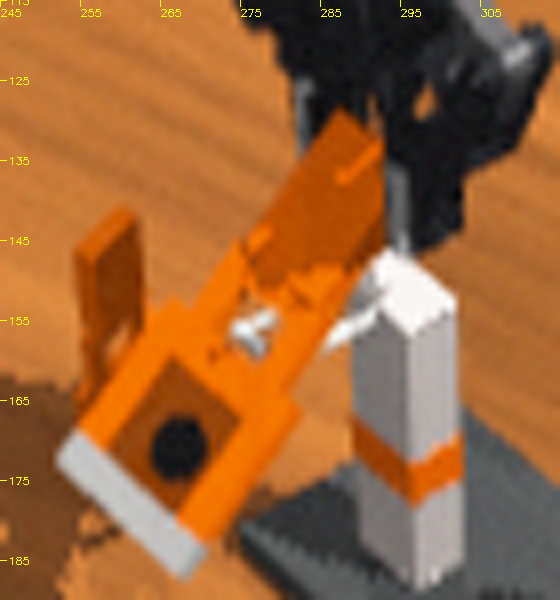

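```bash
python3 -m handwheel '[{"grip":0.7,"dp":[0,0.0015,-0.0025],"spin":0},{"grip":0.7,"dp":[0,0.003,-0.005],"spin":0},{"grip":0.7,"dp":[0,0.0045,-0.0075],"spin":0},{"grip":0.7,"dp":[0,0.006,-0.01],"spin":0},{"grip":0.7,"dp":[0,0.006,-0.01],"spin":0}]' 25 >/dev/null; python3 plan.py stand
python3 -m handwheel '[{"grip":0.7,"dp":[0,0.002,-0.003],"spin":0},{"grip":0.7,"dp":[0,0.004,-0.006],"spin":0},{"grip":0.7,"dp":[0,0.007,-0.009],"spin":0},{"grip":0.7,"dp":[0,0.009,-0.012],"spin":0},{"grip":0.7,"dp":[0,0.009,-0.012],"spin":0}]' 25 >/dev/null; python3 plan.py stand
python3 - <<'E'
from h import *
from bench import optics
import pickle
fs=optics.grab_frame("scene"); pickle.dump(fs,open("f16.pkl","wb"))
crop(fs["img"],245,110,70,75,8,"s16.png")
E
python3 plan.py stand
```

```text
stand TCP [  4.3  -2.5 165.5] t 14.7 w 33.5 F(frame) [ 0.  -0.1 -0.1] tq [0.02 0.09 0.01] toolz [ 0. -0. -1.]
stand TCP [  6.6  -2.5 168.5] t 15.12 w 33.1 F(frame) [-0.   0.7 -1.5] tq [0.02 0.07 0.02] toolz [ 0. -0. -1.]
stand TCP [  6.5  -2.4 168.4] t 15.17 w 33.6 F(frame) [ 0.9 -1.  -0.7] tq [ 0.02  0.09 -0.  ] toolz [ 0. -0. -1.]
```

View pics/s16.png

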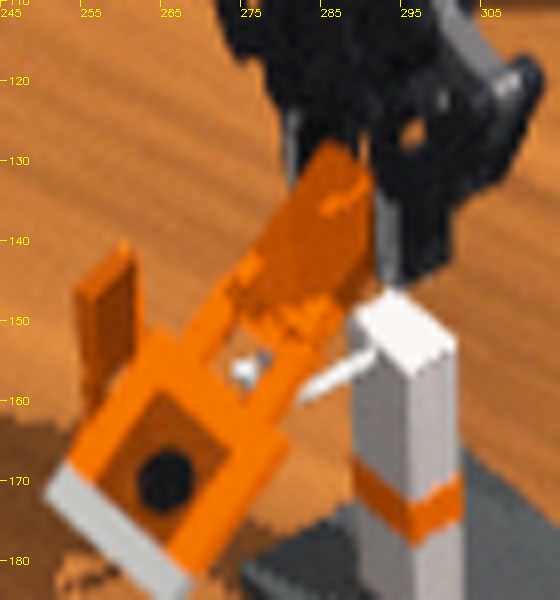

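```bash
python3 -m handwheel '[{"grip":0.7,"dp":[0,0.005,-0.004],"spin":0},{"grip":0.7,"dp":[0,0.01,-0.007],"spin":0},{"grip":0.7,"dp":[0,0.015,-0.01],"spin":0},{"grip":0.7,"dp":[0,0.019,-0.011],"spin":0},{"grip":0.7,"dp":[0,0.019,-0.011],"spin":0}]' 25 >/dev/null; python3 plan.py stand
python3 -m handwheel '[{"grip":0.7,"dp":[0,0.008,-0.001],"spin":0},{"grip":0.7,"dp":[0,0.016,-0.002],"spin":0},{"grip":0.7,"dp":[0,0.024,-0.004],"spin":0},{"grip":0.7,"dp":[0,0.032,-0.007],"spin":0},{"grip":0.7,"dp":[0,0.032,-0.007],"spin":0}]' 25 >/dev/null; python3 plan.py stand
python3 - <<'E'
from h import *
from bench import optics
import pickle
fs=optics.grab_frame("scene"); pickle.dump(fs,open("f17.pkl","wb"))
crop(fs["img"],240,110,75,75,8,"s17.png")
E
python3 plan.py stand
```

```text
stand TCP [ 11.4  -2.5 171.1] t 15.58 w 33.5 F(frame) [ 0.2 -0.6 -0.3] tq [-0.03  0.1  -0.03] toolz [ 0. -0. -1.]
stand TCP [ 19.7  -2.5 172.9] t 16.0 w 33.4 F(frame) [ 0.   0.1 -0.9] tq [-0.01  0.03  0.01] toolz [ 0. -0. -1.]
stand TCP [ 19.4  -2.5 172.8] t 16.05 w 33.3 F(frame) [-0.8  1.1 -0.4] tq [-0.01  0.08  0.05] toolz [ 0.  0. -1.]
```

View pics/s17.png

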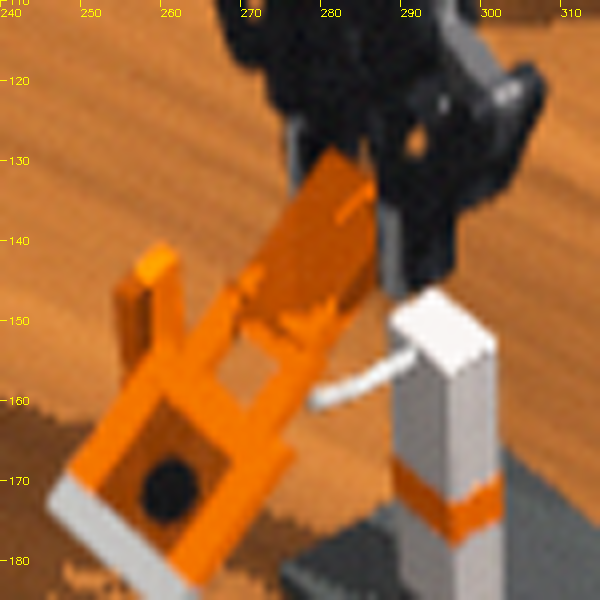

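```bash
python3 -m handwheel '[{"grip":0.7,"dp":[0,0.04,-0.03],"spin":0},{"grip":0.7,"dp":[0,0.08,-0.06],"spin":0},{"grip":0.7,"dp":[0,0.12,-0.08],"spin":0},{"grip":0.7,"dp":[0,0.16,-0.1],"spin":0},{"grip":0.7,"dp":[0,0.2,-0.1],"spin":0}]' 40 >/dev/null; python3 plan.py stand;  python3 plan.py block -130 0 200
python3 - <<'E'
from h import *
from bench import optics
import pickle
fs=optics.grab_frame("scene"); pickle.dump(fs,open("f18.pkl","wb"))
crop(fs["img"],220,90,130,100,6,"s18.png")
E
```

```text
stand TCP [ 70.1  -2.8 198.9] t 16.47 w 33.0 F(frame) [ 0.2 -0.5 -1.4] tq [-0.02  0.08 -0.03] toolz [ 0.001 -0.001 -1.   ]
block TCP [ -61.7 -202.3  198.9] t 16.47 w 33.0 F(frame) [ 0.2 -0.5 -1.4] tq [-0.02  0.08 -0.03] toolz [ 0.001 -0.001 -1.   ]
dp [ 0.7968 -0.307  -0.0052] spin (tool z down: -yaw) -0.0268 joints [-0.34  0.16 -0.09  1.32  0.   -0.08] toolx [ 0.26  0.97 -0.  ] tooly [ 0.97 -0.26  0.  ]
```

View pics/s18.png

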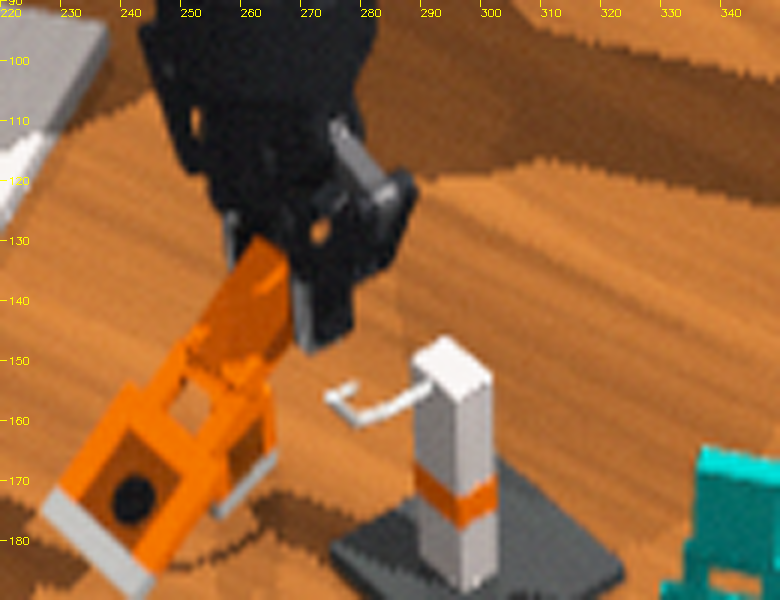

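Run:
```python
from fit import *
b=np.load("b.npy");c,n=np.cos(b[2]),np.sin(b[2])
for nm,uv in (("turq",(345,322)),("turq2",(356,318)),("sparebase TL",(243,300)),("spare hook tip",(255,290)),("spare base R",(277,335)),("stand post",(399,317))):
    w=unproj(ft,uv,.05)[0]; d=w[:2]-b[:2]; print(nm,w.round(3),"block",((c*d[0]+n*d[1])*1000).round(),((-n*d[0]+c*d[1])*1000).round())
```

```text
turq [ 0.428 -0.031  0.05 ] block -174.0 -72.0
turq2 [ 0.439 -0.06   0.05 ] block -157.0 -98.0
sparebase TL [0.481 0.242 0.05 ] block -182.0 206.0
spare hook tip [0.508 0.211 0.05 ] block -149.0 181.0
spare base R [0.391 0.148 0.05 ] block -249.0 95.0
stand post [ 0.444 -0.174  0.05 ] block -127.0 -209.0
```

```bash
python3 -m handwheel '[{"grip":0.7,"dp":[0.15,0,0],"spin":-0.01},{"grip":0.7,"dp":[0.3,0,0],"spin":-0.02},{"grip":0.7,"dp":[0.45,-0.03,0],"spin":-0.027},{"grip":0.7,"dp":[0.6,-0.1,0],"spin":-0.027},{"grip":0.7,"dp":[0.7,-0.2,0],"spin":-0.027}]' 40 >/dev/null; python3 plan.py block -145 8 180
```

```text
block TCP [-105.2  -22.7  196.7] t 16.93 w 32.8 F(frame) [ 0.5  0.9 -1.8] tq [0.03 0.04 0.  ] toolz [-0.001  0.001 -1.   ]
dp [ 0.123  -0.1592  0.0671] spin (tool z down: -yaw) 0.0007 joints [ 0.    0.09 -0.17  1.31  0.    0.22] toolx [0.22 0.98 0.  ] tooly [ 0.98 -0.22 -0.  ]
```

```bash
python3 -m handwheel '[{"grip":0.7,"dp":[0.07,-0.12,0.03],"spin":0},{"grip":0.7,"dp":[0.11,-0.2,0.06],"spin":0},{"grip":0.7,"dp":[0.11,-0.2,0.06],"spin":0},{"grip":0.7,"dp":[0.11,-0.2,0.06],"spin":0},{"grip":0.7,"dp":[0.11,-0.2,0.06],"spin":0}]' 40 >/dev/null; python3 plan.py block -145 8 90
python3 - <<'E'
from h import *
from bench import optics
import pickle
fs=optics.grab_frame("scene"); pickle.dump(fs,open("f19.pkl","wb"))
crop(fs["img"],230,130,130,100,6,"s19.png")
E
```

```text
block TCP [-154.8    2.2  182.9] t 17.35 w 33.2 F(frame) [ 0.9  0.1 -1.3] tq [-0.02  0.11 -0.04] toolz [ 0.001 -0.    -1.   ]
dp [0.0233 0.0389 0.3717] spin (tool z down: -yaw) 0.0003 joints [ 0.08  0.02 -0.28  1.27 -0.    0.3 ] toolx [ 0.22  0.98 -0.  ] tooly [ 0.98 -0.22  0.  ]
```

View pics/s19.png

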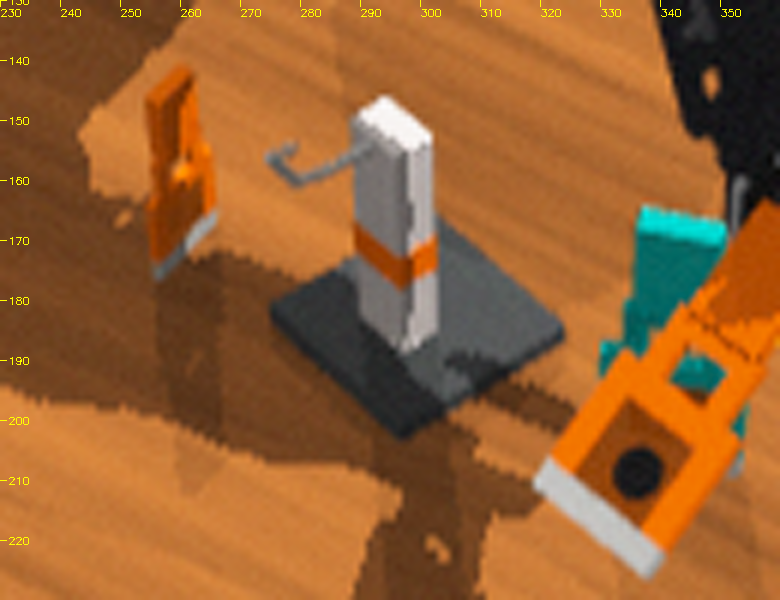

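```bash
python3 -m handwheel '[{"grip":0.7,"dp":[0.02,0.02,0.1],"spin":0},{"grip":0.7,"dp":[0.02,0.02,0.2],"spin":0},{"grip":0.7,"dp":[0.02,0.02,0.28],"spin":0},{"grip":0.7,"dp":[0.02,0.02,0.34],"spin":0},{"grip":0.7,"dp":[0.02,0.02,0.36],"spin":0}]' 40 >/dev/null; python3 plan.py block -134 8 90
python3 - <<'E'
from h import *
from bench import optics
import pickle
fs=optics.grab_frame("scene"); pickle.dump(fs,open("f20.pkl","wb"))
crop(fs["img"],260,165,110,110,6,"s20.png")
E
```

```text
block TCP [-150.5    6.2   90.4] t 17.82 w 33.2 F(frame) [-0.2 -0.3 -1.4] tq [0.03 0.11 0.01] toolz [-0.004 -0.    -1.   ]
dp [0.0074 0.0661 0.0012] spin (tool z down: -yaw) -0.0009 joints [ 0.09  0.07 -0.43  1.07 -0.    0.31] toolx [ 0.22  0.98 -0.  ] tooly [ 0.98 -0.22 -0.  ]
```

View pics/s20.png

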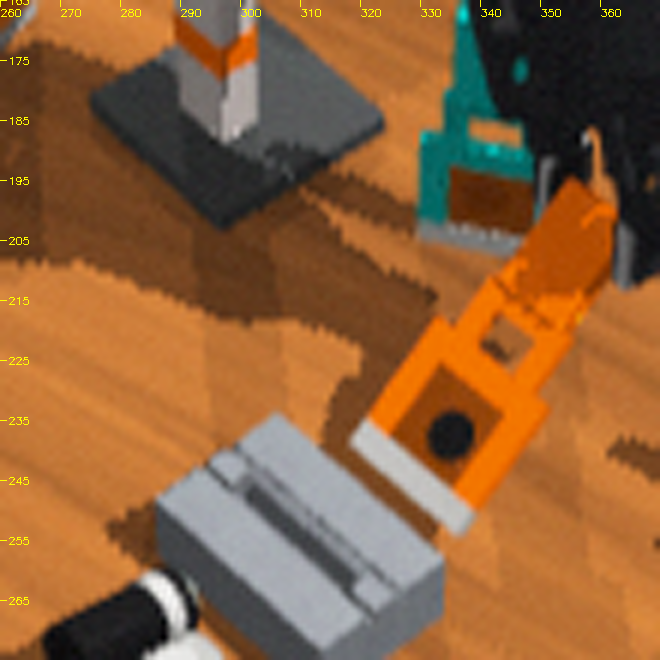

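```bash
python3 -m handwheel '[{"grip":0.7,"dp":[0,0.03,0],"spin":0},{"grip":0.7,"dp":[0,0.064,0],"spin":0},{"grip":0.7,"dp":[0,0.085,-0.02],"spin":0},{"grip":0.7,"dp":[0,0.107,-0.04],"spin":0},{"grip":0.7,"dp":[0,0.128,-0.058],"spin":0}]' 25 >/dev/null; python3 plan.py block -100 6 118
python3 -m handwheel '[{"grip":0.7,"dp":[0,0.015,-0.011],"spin":0},{"grip":0.7,"dp":[0,0.03,-0.021],"spin":0},{"grip":0.7,"dp":[0,0.045,-0.032],"spin":0},{"grip":0.7,"dp":[0,0.06,-0.042],"spin":0},{"grip":0.7,"dp":[0,0.075,-0.052],"spin":0}]' 25 >/dev/null; python3 plan.py block -79 6 128
python3 - <<'E'
from h import *
from bench import optics
import pickle
fs=optics.grab_frame("scene"); pickle.dump(fs,open("f21.pkl","wb"))
crop(fs["img"],260,165,110,110,6,"s21.png")
E
```

```text
block TCP [-117.6    7.3  108.2] t 18.28 w 32.7 F(frame) [-2.3  0.3 -1.5] tq [-0.06  0.9  -0.04] toolz [-0.  0. -1.]
dp [-0.005   0.0704 -0.0391] spin (tool z down: -yaw) 0.0001 joints [ 0.07  0.12 -0.34  1.11  0.    0.29] toolx [0.22 0.98 0.  ] tooly [ 0.98 -0.22 -0.  ]
block TCP [-99.4   7.3 120.7] t 18.7 w 33.4 F(frame) [-4.1 -0.1 -0.1] tq [-0.01  1.17 -0.07] toolz [-0.  0. -1.]
dp [-0.0051  0.0815 -0.0292] spin (tool z down: -yaw) 0.0003 joints [ 0.06  0.14 -0.28  1.15  0.    0.28] toolx [ 0.22  0.98 -0.  ] tooly [ 0.98 -0.22 -0.  ]
```

View pics/s21.png

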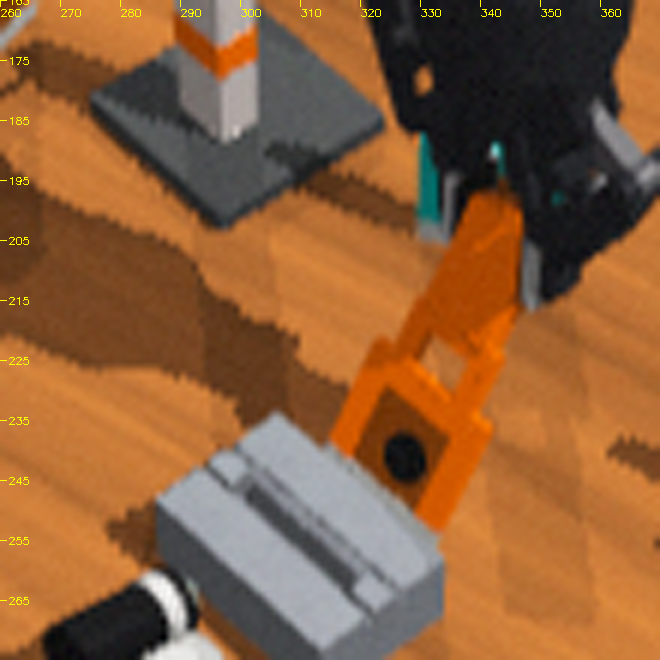

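```bash
python3 -m handwheel '[{"grip":0.7,"dp":[0,0.017,-0.008],"spin":0},{"grip":0.7,"dp":[0,0.033,-0.015],"spin":0},{"grip":0.7,"dp":[0,0.05,-0.021],"spin":0},{"grip":0.7,"dp":[0,0.066,-0.027],"spin":0},{"grip":0.7,"dp":[0,0.082,-0.032],"spin":0}]' 25 >/dev/null; python3 plan.py block -57 6 134
python3 -m handwheel '[{"grip":0.7,"dp":[0,0.017,-0.006],"spin":0},{"grip":0.7,"dp":[0,0.033,-0.011],"spin":0},{"grip":0.7,"dp":[0,0.05,-0.016],"spin":0},{"grip":0.7,"dp":[0,0.066,-0.02],"spin":0},{"grip":0.7,"dp":[0,0.085,-0.023],"spin":0}]' 25 >/dev/null; python3 plan.py block -34 6 136
python3 -m handwheel '[{"grip":0.7,"dp":[0,0.017,-0.003],"spin":0},{"grip":0.7,"dp":[0,0.033,-0.005],"spin":0},{"grip":0.7,"dp":[0,0.05,-0.007],"spin":0},{"grip":0.7,"dp":[0,0.064,-0.008],"spin":0},{"grip":0.7,"dp":[0,0.064,-0.008],"spin":0}]' 25 >/dev/null; python3 plan.py block -34 6 136
python3 - <<'E'
from h import *
from bench import optics
import pickle
fs=optics.grab_frame("scene"); ft=optics.grab_frame("top"); pickle.dump((fs,ft),open("f22.pkl","wb"))
crop(fs["img"],260,165,110,110,6,"s22.png")
crop(ft["img"],290,200,110,90,7,"t22.png")
E
```

```text
block TCP [-78.7   7.3 128.6] t 19.17 w 33.1 F(frame) [-3.8  0.8  0.4] tq [ 0.03  1.29 -0.  ] toolz [ 0.  0. -1.]
dp [-0.0054  0.0868 -0.0217] spin (tool z down: -yaw) 0.0003 joints [ 0.05  0.17 -0.23  1.17  0.    0.27] toolx [0.22 0.98 0.  ] tooly [ 0.98 -0.22  0.  ]
block TCP [-57.3   7.3 134.2] t 19.58 w 32.9 F(frame) [-3.6 -0.7  0.7] tq [-0.06  1.34 -0.08] toolz [ 0. -0. -1.]
dp [-0.0051  0.093  -0.0072] spin (tool z down: -yaw) 0.0002 joints [ 0.04  0.21 -0.17  1.19 -0.    0.26] toolx [0.22 0.98 0.  ] tooly [ 0.98 -0.22  0.  ]
block TCP [-40.8   7.3 136. ] t 20.0 w 33.4 F(frame) [-1.9 -0.1 -0.2] tq [-0.02  0.84 -0.04] toolz [ 0.001 -0.    -1.   ]
dp [-0.0051  0.0271  0.0002] spin (tool z down: -yaw) 0.0001 joints [ 0.03  0.24 -0.13  1.2  -0.    0.25] toolx [ 0.22  0.98 -0.  ] tooly [ 0.98 -0.22  0.  ]
```

View pics/s22.png

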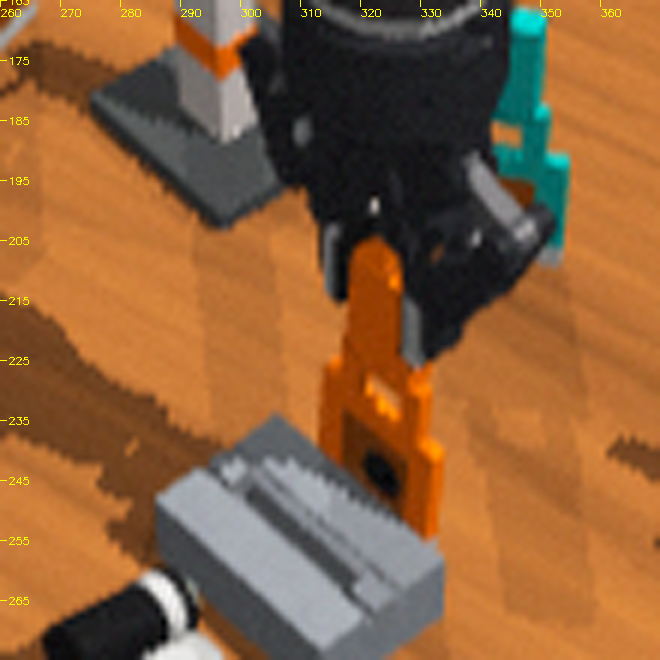

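View pics/t22.png

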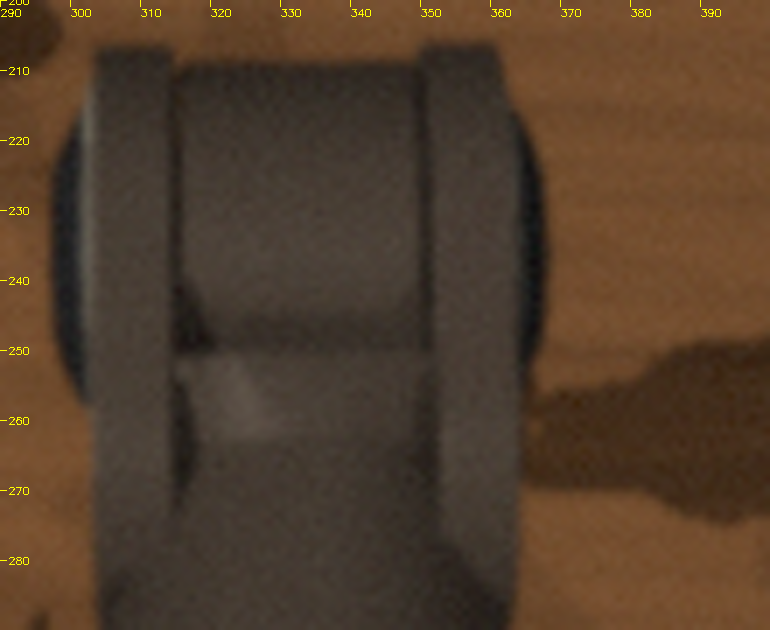

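```bash
python3 -m handwheel '[{"grip":0.7,"dp":[0,-0.01,0],"spin":0},{"grip":0.7,"dp":[0,-0.02,0],"spin":0},{"grip":0.7,"dp":[-0.01,-0.02,-0.06],"spin":0},{"grip":0.7,"dp":[-0.02,-0.02,-0.12],"spin":0},{"grip":0.7,"dp":[-0.03,-0.02,-0.14],"spin":0}]' 25 >/dev/null; python3 plan.py block 0 0 170
python3 - <<'E'
from h import *
from bench import optics
import pickle
fs=optics.grab_frame("scene"); pickle.dump(fs,open("f23.pkl","wb"))
crop(fs["img"],280,165,75,75,8,"s23.png")
E
python3 plan.py block 0 0 170
```

```text
block TCP [-4.580e+01 -1.000e-01  1.733e+02] t 20.52 w 33.2 F(frame) [ 0.3  0.1 -0.9] tq [0.02 0.   0.  ] toolz [ 0.004 -0.    -1.   ]
dp [1.000e-04 1.831e-01 1.410e-02] spin (tool z down: -yaw) 0.0004 joints [ 0.02  0.21 -0.08  1.27 -0.    0.24] toolx [0.22 0.98 0.  ] tooly [ 0.98 -0.22  0.  ]
block TCP [-45.5  -0.4 173.6] t 20.57 w 33.2 F(frame) [ 0.4 -0.6  0.2] tq [ 0.   -0.   -0.06] toolz [ 0.005 -0.    -1.   ]
dp [0.0017 0.182  0.0152] spin (tool z down: -yaw) 0.0001 joints [ 0.02  0.21 -0.08  1.27 -0.    0.24] toolx [0.22 0.98 0.  ] tooly [ 0.98 -0.22  0.  ]
```

View pics/s23.png

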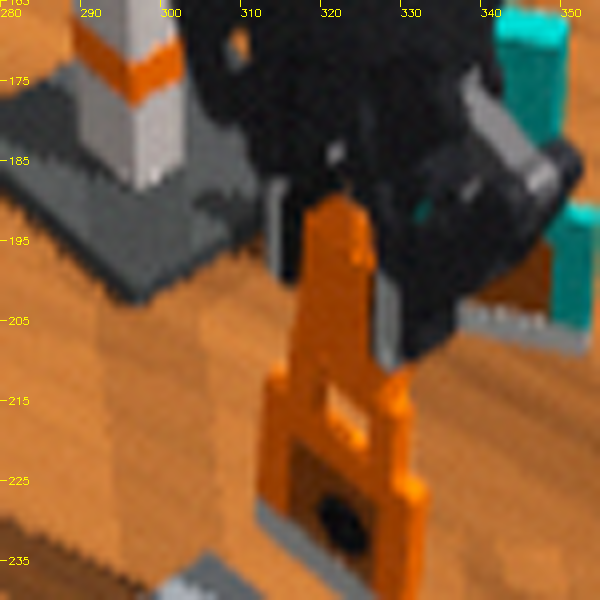

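Run:
```python
from h import *
import pickle
fs=pickle.load(open("f23.pkl","rb"))
crop(fs["img"],300,180,50,70,8,"s23b.png")
```

```text
(no output)
```

View pics/s23b.png

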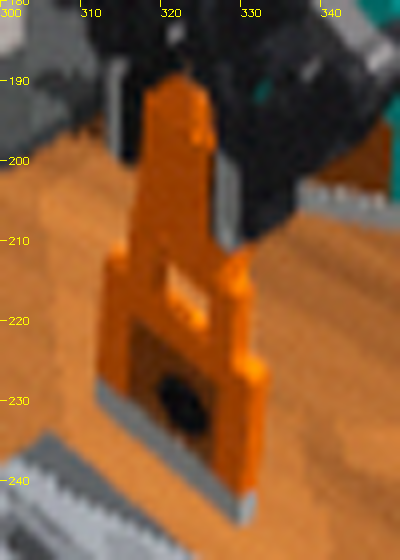

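```bash
cat > fitb.py <<'E'
from fit2 import *
b=np.load("b.npy")
def fitb(f,obs,y=0.,x0=(-40,55,0)):
    def r(p): return np.concatenate([(proj(f,W(b,carr([p[0],p[3],p[4],p[1],p[2],0],l)))-q).ravel() for l,q in obs]+[[(p[3]-y)*1.,p[4]*30]])
    o=least_squares(r,[*x0,y,0],x_scale=[1,1,.02,1,.02],loss="soft_l1"); p=o.x
    print("block frame origin x,z",p[:2].round(1),"lean",np.degrees(-p[2]).round(1),"y,yaw",p[3:].round(2),"z132",carr([p[0],p[3],p[4],p[1],p[2],0],[[0,0,132.5]]).round(1)); print(r(p)[:-2].reshape(-1,2).round(1).tolist())
E
python3 - <<'E'
from fitb import *
f=pickle.load(open("f23.pkl","rb"))
C=lambda p:(np.array(p)+.5)/8-.5+[300,180]
fitb(f,[([3,-30,0],C((97,402))),([3,30,0],C((240,524))),([3,30,60],C((245,366))),([3,-30,60],C((104,243))),([6,-17,134],C((144,92)))])
E
```

```text
block frame origin x,z [-36.4  64.1] lean 3.8 y,yaw [-0.03 -0.01] z132 [[-45.1  -0.  196.3]]
[[-0.3, -0.6], [-0.1, -0.2], [1.1, 1.3], [-0.0, 0.8], [-0.3, -0.8]]
```

```bash
python3 -m handwheel '[{"grip":0.7,"dp":[0,0.04,0],"spin":0},{"grip":0.7,"dp":[0,0.08,0],"spin":0},{"grip":0.7,"dp":[0,0.12,0.01],"spin":0},{"grip":0.7,"dp":[0,0.148,0.03],"spin":0},{"grip":0.7,"dp":[0,0.148,0.04],"spin":0}]' 25 >/dev/null; python3 -m handwheel '[{"grip":0.7,"dp":[0,0,0],"spin":0},{"grip":0.7,"dp":[0,0,0],"spin":0},{"grip":0.7,"dp":[0,0,0],"spin":0},{"grip":0.7,"dp":[0,0,0],"spin":0},{"grip":0.7,"dp":[0,0,0],"spin":0}]' 25 >/dev/null; python3 plan.py block -8 0 160
python3 - <<'E'
from h import *
from bench import optics
import pickle
fs=optics.grab_frame("scene"); pickle.dump(fs,open("f24.pkl","wb"))
crop(fs["img"],280,190,70,75,8,"s24.png")
E
```

```text
block TCP [ -9.8  -0.2 161.4] t 21.4 w 33.6 F(frame) [ 1.3 -0.2 -0.8] tq [0.03 0.03 0.04] toolz [ 0. -0. -1.]
dp [0.0006 0.0074 0.0057] spin (tool z down: -yaw) 0.0003 joints [ 0.01  0.28 -0.01  1.27 -0.    0.22] toolx [0.22 0.98 0.  ] tooly [ 0.98 -0.22  0.  ]
```

View pics/s24.png

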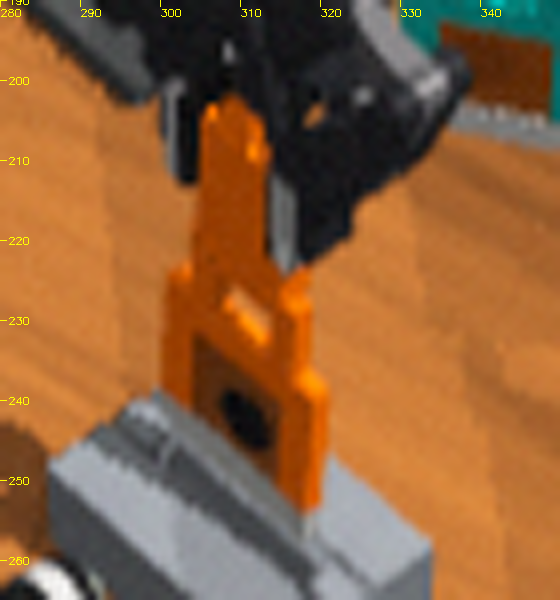

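Run:
```python
from fitb import *
f=pickle.load(open("f24.pkl","rb"))
C=lambda p:(np.array(p)+.5)/8-.5+[280,190]
fitb(f,[([3,30,0],C((303,540))),([3,30,60],C((303,380))),([3,-30,60],C((168,270))),([6,-17,134],C((206,108)))],x0=(0,47,0))
# where would the carrier/slot show for overlay
img=cv2.resize(np.ascontiguousarray(f["img"][190:280,280:350,::-1]),None,fx=8,fy=8,interpolation=cv2.INTER_CUBIC)
def dr(P,col):
    q=((proj(f,P)-[280,190]+.5)*8).astype(int); cv2.polylines(img,[q.reshape(-1,1,2)],True,col,1)
dr(W(b,[[5,33,36],[5,-33,36],[-5,-33,36],[-5,33,36]]),(0,255,0))
dr(W(b,[[31,47,36],[31,-47,36],[-31,-47,36],[-31,47,36]]),(255,255,0))
p=[-2,0,0,46,-np.radians(4),0]
dr(W(b,carr(p,[[3,30,0],[3,-30,0],[3,-30,60],[3,30,60]])),(255,0,255))
cv2.imwrite("pics/s24o.png",img)
```

```text
block frame origin x,z [ 0.2 51.9] lean 4.7 y,yaw [-0.05 -0.  ] z132 [[-1.07e+01 -1.00e-01  1.84e+02]]
[[-0.2, -0.0], [1.6, 1.9], [-0.2, -0.4], [-0.4, -0.4]]
```

View pics/s24o.png

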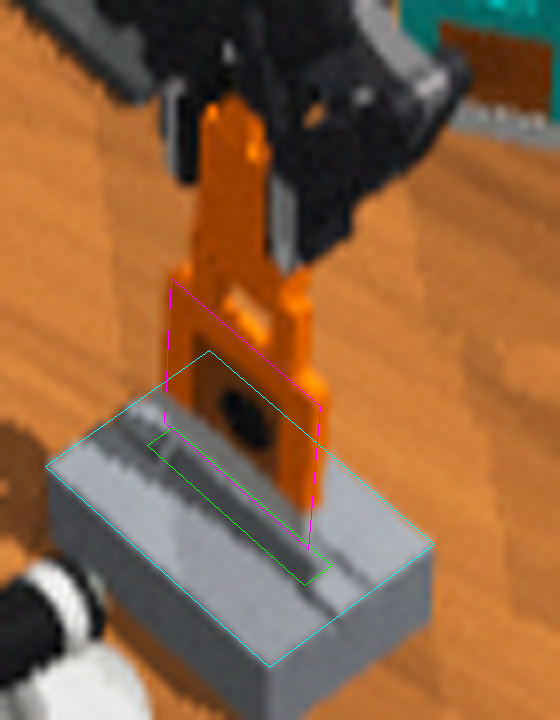

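```bash
python3 -m handwheel '[{"grip":0.7,"dp":[0,0,0.016],"spin":0},{"grip":0.7,"dp":[0,0,0.032],"spin":0},{"grip":0.7,"dp":[0,0,0.048],"spin":0},{"grip":0.7,"dp":[0,0,0.06],"spin":0},{"grip":0.7,"dp":[0,0,0.06],"spin":0}]' 25 >/dev/null; python3 plan.py block 
python3 -m handwheel '[{"grip":0.7,"dp":[0,0,0.005],"spin":0},{"grip":0.7,"dp":[0,0,0.01],"spin":0},{"grip":0.7,"dp":[0,0,0.015],"spin":0},{"grip":0.7,"dp":[0,0,0.02],"spin":0},{"grip":0.7,"dp":[0,0,0.02],"spin":0}]' 25 >/dev/null; python3 plan.py block
python3 - <<'E'
from h import *
from bench import optics
import pickle
fs=optics.grab_frame("scene"); pickle.dump(fs,open("f25.pkl","wb"))
crop(fs["img"],280,190,70,75,8,"s25.png")
E
```

```text
block TCP [ -9.8  -0.3 145.2] t 21.87 w 33.3 F(frame) [ 1.2  0.6 -1.2] tq [-0.03 -0.29 -0.04] toolz [-0.001 -0.    -1.   ]
block TCP [ -9.6  -0.2 140.9] t 22.28 w 32.9 F(frame) [ 1.7 -0.2 -1.2] tq [ 0.01 -0.32  0.04] toolz [ 0. -0. -1.]
```

View pics/s25.png

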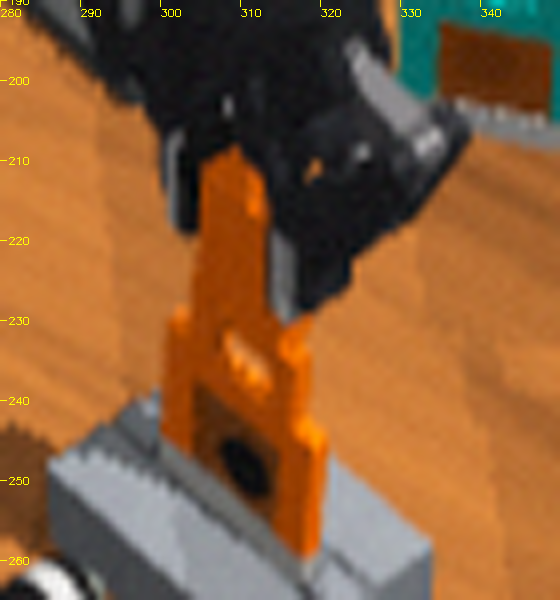

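```bash
python3 -m handwheel '[{"grip":0.7,"dp":[0,0.004,0.006],"spin":0},{"grip":0.7,"dp":[0,0.008,0.012],"spin":0},{"grip":0.7,"dp":[0,0.012,0.018],"spin":0},{"grip":0.7,"dp":[0,0.016,0.024],"spin":0},{"grip":0.7,"dp":[0,0.016,0.024],"spin":0}]' 25 >/dev/null; python3 plan.py block 
python3 -m handwheel '[{"grip":0.7,"dp":[0,0.004,0.006],"spin":0},{"grip":0.7,"dp":[0,0.008,0.012],"spin":0},{"grip":0.7,"dp":[0,0.01,0.018],"spin":0},{"grip":0.7,"dp":[0,0.012,0.024],"spin":0},{"grip":0.7,"dp":[0,0.012,0.028],"spin":0}]' 25 >/dev/null; python3 plan.py block
python3 - <<'E'
from h import *
from bench import optics
import pickle
fs=optics.grab_frame("scene"); pickle.dump(fs,open("f26.pkl","wb"))
crop(fs["img"],280,190,70,75,8,"s26.png")
E
```

```text
block TCP [ -5.9  -0.3 134.5] t 22.75 w 33.0 F(frame) [-0.3  0.2 -1.6] tq [-0.02  0.04  0.02] toolz [-0.001  0.    -1.   ]
block TCP [ -3.2  -0.2 127.6] t 23.17 w 33.1 F(frame) [-3.8 -0.6  1.6] tq [ 0.02  1.17 -0.04] toolz [-0.001  0.    -1.   ]
```

View pics/s26.png

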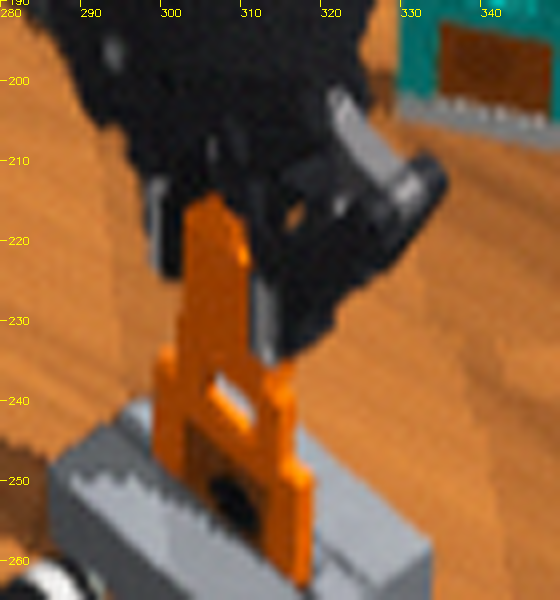

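```bash
python3 -m handwheel '[{"grip":0.7,"dp":[0,-0.002,0.006],"spin":0},{"grip":0.7,"dp":[0,-0.003,0.012],"spin":0},{"grip":0.7,"dp":[0,-0.003,0.018],"spin":0},{"grip":0.7,"dp":[0,-0.002,0.022],"spin":0},{"grip":0.7,"dp":[0,-0.002,0.022],"spin":0}]' 25 >/dev/null; python3 plan.py block 
python3 -m handwheel '[{"grip":0.7,"dp":[0,0,0.004],"spin":0},{"grip":0.7,"dp":[0,0,0.008],"spin":0},{"grip":0.7,"dp":[0,0,0.012],"spin":0},{"grip":0.7,"dp":[0,0,0.014],"spin":0},{"grip":0.7,"dp":[0,0,0.014],"spin":0}]' 25 >/dev/null; python3 plan.py block
python3 - <<'E'
from h import *
from bench import optics
import pickle
fs=optics.grab_frame("scene"); pickle.dump(fs,open("f27.pkl","wb"))
crop(fs["img"],280,190,70,75,8,"s27.png")
E
```

```text
block TCP [ -2.8  -0.2 123.1] t 23.63 w 33.0 F(frame) [-4.2 -0.2  3.2] tq [-0.04  1.12 -0.1 ] toolz [ 0.001 -0.    -1.   ]
block TCP [-1.200e+00 -1.000e-01  1.229e+02] t 24.05 w 33.2 F(frame) [-4.5 -1.5 18.2] tq [-0.34  1.46 -0.1 ] toolz [ 0.007 -0.001 -1.   ]
```

View pics/s27.png

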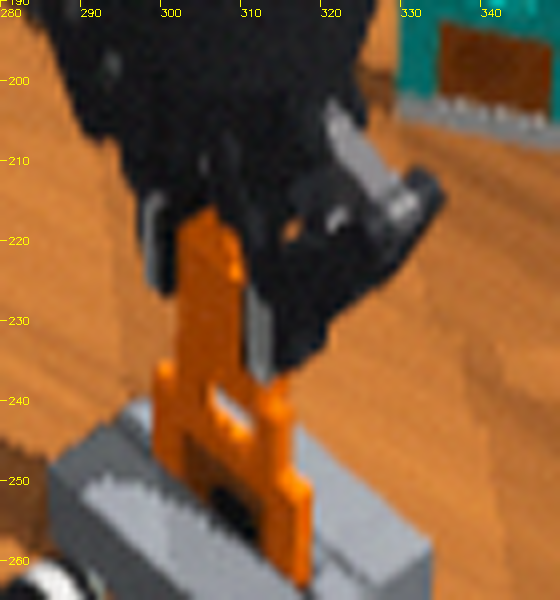

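```bash
cat > ov.py <<'E'
import sys; from fitb import *
f=pickle.load(open(sys.argv[1],"rb")); p=[float(v) for v in sys.argv[3:]]
img=cv2.resize(np.ascontiguousarray(f["img"][190:265,280:350,::-1]),None,fx=8,fy=8,interpolation=cv2.INTER_CUBIC)
def dr(p,P,col):
    q=((proj(f,W(b,carr(p,P)))-[280,190]+.5)*8).astype(int); cv2.polylines(img,[q.reshape(-1,1,2)],True,col,1)
for z,col in((8+1,(255,0,255)),(16,(255,255,0))):
    P=[p[0],p[1],0,z,-np.radians(p[2]),0]
    dr(P,[[3,30,0],[3,-30,0],[3,-30,60],[3,-21,60],[3,-21,86],[3,21,86],[3,21,60],[3,30,60]],col)
    dr(P,[[6,-17,134],[6,17,134],[-6,17,134],[-6,-17,134]],col)
    dr(P,[[3,-11,60],[3,11,60],[3,11,77],[3,-11,77]],col)
cv2.imwrite("pics/"+sys.argv[2],img)
E
python3 ov.py f27.pkl s27o.png 0 0 1
```

```text
(no output)
```

View pics/s27o.png

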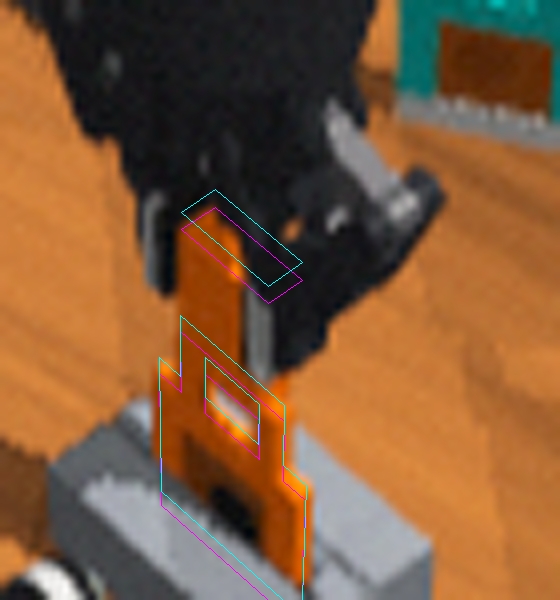

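```bash
python3 -m handwheel '[{"grip":0.7,"dp":[0,0,-0.006],"spin":0},{"grip":0.7,"dp":[0,0,-0.01],"spin":0},{"grip":0.6,"dp":[0,0,-0.01],"spin":0},{"grip":0.5,"dp":[0,0,-0.01],"spin":0},{"grip":0.45,"dp":[0,0,-0.01],"spin":0}]' 20 >/dev/null; python3 plan.py block
python3 -m handwheel '[{"grip":0.4,"dp":[0,0,0],"spin":0},{"grip":0.3,"dp":[0,0,0],"spin":0},{"grip":0.3,"dp":[0,0,0],"spin":0},{"grip":0.3,"dp":[0,0,0],"spin":0},{"grip":0.3,"dp":[0,0,0],"spin":0}]' 20 >/dev/null; python3 plan.py block
python3 - <<'E'
from h import *
from bench import optics
import pickle
fs=optics.grab_frame("scene"); pickle.dump(fs,open("f28.pkl","wb"))
E
python3 ov.py f28.pkl s28o.png 0 0 0
```

```text
block TCP [ -2.8  -0.2 121.2] t 24.52 w 47.0 F(frame) [-0.2  0.5 -0.1] tq [ 0.01 -0.01 -0.02] toolz [ 0. -0. -1.]
block TCP [ -3.2  -0.2 121.5] t 24.93 w 59.5 F(frame) [ 0.  -0.2 -0.2] tq [-0.07  0.03 -0.02] toolz [-0.  0. -1.]
```

View pics/s28o.png

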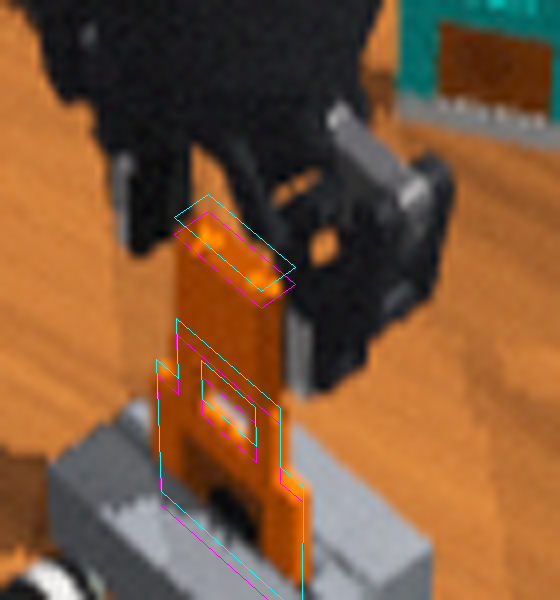

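```bash
python3 -m handwheel '[{"grip":0.2,"dp":[0,0,-0.06],"spin":0},{"grip":0.1,"dp":[0,0,-0.16],"spin":0},{"grip":0,"dp":[0,0,-0.3],"spin":0},{"grip":0,"dp":[0,0,-0.45],"spin":0},{"grip":0,"dp":[0,0,-0.5],"spin":0}]' 20 >/dev/null; python3 plan.py block
python3 -m handwheel '[{"grip":0,"dp":[0,-0.15,0],"spin":0},{"grip":0,"dp":[0,-0.3,0],"spin":0},{"grip":0,"dp":[0,-0.45,0],"spin":0},{"grip":0,"dp":[0,-0.6,0],"spin":0},{"grip":0,"dp":[0,-0.7,0],"spin":0}]' 20 >/dev/null; python3 plan.py block
python3 -m handwheel '[{"grip":0,"dp":[0,0,0],"spin":0},{"grip":0,"dp":[0,0,0],"spin":0},{"grip":0,"dp":[0,0,0],"spin":0},{"grip":0,"dp":[0,0,0],"spin":0},{"grip":0,"dp":[0,0,0],"spin":0}]' 20 >/dev/null
python3 - <<'E'
from h import *
from bench import optics
import pickle
fs=optics.grab_frame("scene"); ft=optics.grab_frame("top");pickle.dump(fs,open("f29.pkl","wb"));pickle.dump(ft,open("t29.pkl","wb"))
cv2.imwrite("pics/s29.png",fs["img"][:,:,::-1])
crop(ft["img"],300,200,80,80,7,"t29.png")
E
python3 ov.py f29.pkl s29o.png 0 0 0
```

```text
block TCP [ -2.1   0.  252.3] t 25.4 w 85.3 F(frame) [ 0.4 -0.1  0.5] tq [-0.03  0.01 -0.03] toolz [ 0.007  0.    -1.   ]
block TCP [-181.2   -0.6  246.7] t 25.82 w 85.2 F(frame) [0.2 0.1 0.7] tq [ 0.01  0.   -0.02] toolz [-0.  0. -1.]
```

View pics/s29o.png

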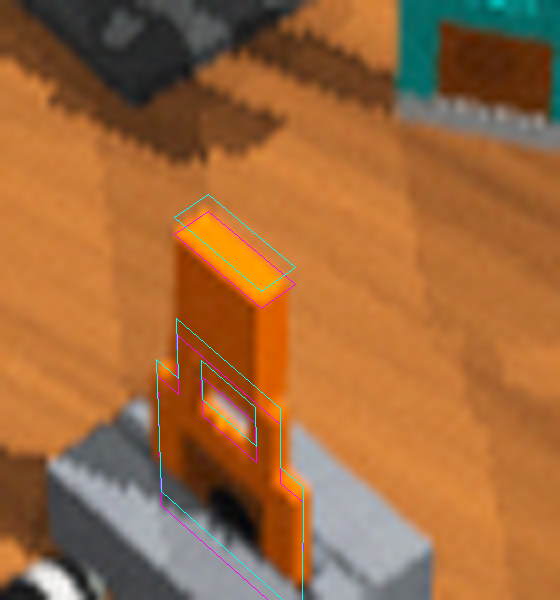

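View pics/t29.png

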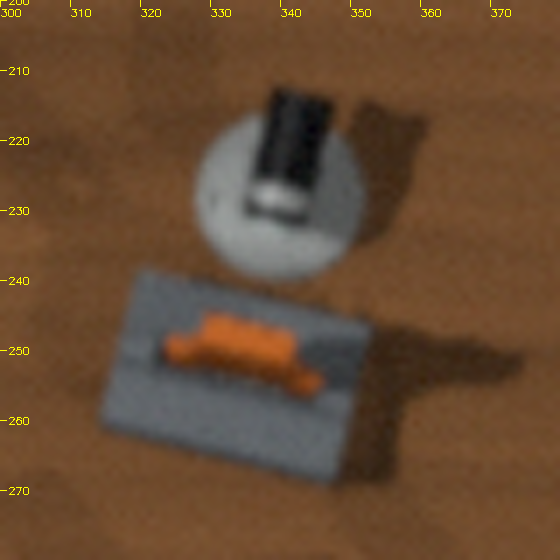

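View pics/s29.png

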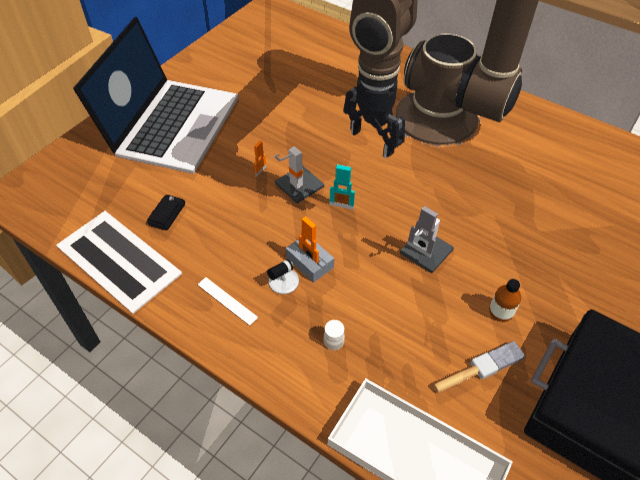

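Run:
```python
from fitb import *
from bench import robot
f=pickle.load(open("f29.pkl","rb"));t=pickle.load(open("t29.pkl","rb"))
f0,t0=pickle.load(open("f0.pkl","rb"))
C=lambda p:(np.array(p)+.5)/8-.5+[280,190]
fitb(f,[([6,-17,134],C((177,234))),([6,17,134],C((257,303))),([-6,17,134],C((289,285))),([-6,-17,134],C((208,210))),([3,30,60],C((303,498))),([3,21,86],C((280,418)))],x0=(0,8,0))
d=cv2.absdiff(f["img"],f0["img"]).max(2); 
for n,(x,y,w,h) in dict(turq=(328,163,30,45),spare=(400,200,55,75),bottle=(488,275,40,50),jar=(320,315,30,40),mouse=(140,190,50,45),ruler=(192,272,70,55),brush=(425,335,105,60)).items(): print(n,int((d[y:y+h,x:x+w]>40).sum()))
print(robot.state()["qd"].round(3), robot.state()["time"])
robot.finish_job()
```

```text
block frame origin x,z [-1.9 10.4] lean -1.1 y,yaw [-0.03 -0.01] z132 [[  0.7  -0.  142.9]]
[[-0.6, -0.2], [0.2, 0.4], [0.4, -0.4], [-0.2, -0.2], [0.1, 0.0], [0.0, 0.4]]
turq 0
spare 0
bottle 0
jar 0
mouse 0
ruler 0
brush 21
[ 0.001 -0.004 -0.006  0.001  0.001  0.002] 26.3333
the job is handed in; nothing more can be done
```

The orange carrier is off its hook and standing in the viewing block's slot, released. I handed the job in at about 26 s of the 72 s allowed, and no verdict was reported.

**Tilting:** The move commands cannot tilt the tool. Instead of gripping across the 12 mm as advised, I gripped the tab softly across its 34 mm width (20–25 N on the hook), so the carrier could pivot in the jaws. I leant it back to about 50° by easing it over the post's top edge. The hook looked bent up by about 14°, and I drew the carrier out along the rising wire over the barb. The largest force I read while it touched the stand was about 8 N. Forces are only read at the end of each call, so brief higher peaks can't be ruled out. I then straightened the carrier by pushing its foot against the block's side and lowered it into the slot.

**Last checks:**
- **Seating:** my picture fit puts the lower edge at about 10 mm height. Fits here tended to read about 1.5 mm high, so that is roughly 9 mm against the slot floor at 8 mm.
- **Position:** about 2 mm from the slot's centre, leaning about 1° and in line with the slot.
- **Disagreement:** on touching down, the force rose to 18 N with the tool at 122.9 mm. My earlier estimate for full seating was 119.5 mm, so the carrier had shifted a few millimetres in the grip. The fit after letting go agrees with it being fully down.
- **Everything else:** comparing pictures from before and after shows no change at the turquoise piece, grey carrier, bottle, jar, mouse or ruler. The brush area changed by 21 pixels, which I took to be lighting or noise and did not look into. I did not compare the small orange piece.
- **Robot:** open and well clear of everything.

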